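# Pin the scanner bed and tuck the light-seal strip under its lap shield

### The job

Lock the scanner's sliding bed: take the retaining pin from its parking block, put it all the way down through the bed's ear and the bracket under it, and let go of it. Then take the flat metal seal strip by its upright rib and slide the front edge of its tongue along the glass, centred and square, in under the hinged shield as far as the ledge inside, without lifting the shield. Finish while holding the strip there by its rib, pressed down flat on the glass with about 10 N, and leave the other things on the bench where they are.

Things in the scene. Friction and masses are not known exactly. Their poses are not given: they have to be found in the camera images.
- pin_grip (a point): middle of the grip of the loose steel retaining pin, on its axis, 60 mm above the tip. Upright pin, 80 mm long: shank 10 mm dia x 36 mm, then a collar 20 mm dia x 4 mm, then a round dark grip 16 mm dia x 40 mm tall (this point is 20 mm above the collar top). It starts in a grey parking block, 64x64x50 mm high with a 13 mm hole, collar resting on the block's top
- pin_tip (a point): lower tip of the pin's shank, on its axis, 60 mm below pin_grip; z along the pin. The foot tapers to 5 mm over the last 4 mm
- pin: the retaining pin; origin at its lower tip, z along the pin
- pin_hole (a point): mouth centre of the vertical 12 mm hole, in the top face (42 mm over the bench) of the ear on the bed's right side. It goes through the 10 mm ear, then in line through the frame's 15 mm bracket (30 to 15 mm over the bench). Axes: x from the scanner's open front to its shield (tuck direction), y left, z up. Pin home: collar on the ear, tip 36 mm below
- bed (a joint): slide of the scanner's bed along the scanner's x, m: 0 = at its front stop, where a light spring (about 2 N) holds it and the holes line up; up to 0.03 backwards. It slides back when pushed unless it is pinned
- glass: the flat grey plate, 150x150 mm, set in the bed, its level top 42 mm above the bench, on stiff pads (gives 0.5 mm at 10 N, 1.2 mm at most). Its origin is not a useful point: use point stop
- stop (a point): on the glass top (42 mm over the bench), middle of the front face of a 4.5 mm high, 130 mm wide ledge under the shield, where the strip's front edge comes to rest. Axes as pin_hole (x = tuck direction). The glass runs from x = -150 mm (open front) to 0, and 75 mm to each side
- shield_lip (a point): middle of the top of the shield's curled front lip, 34 mm in front of the stop, 14 mm over the glass; the lip's underside at the front is 13 mm over the glass, and the flat underside behind it 7 mm. The shield is a dark steel plate, 150 mm wide, hinged at its back edge 58 mm behind the stop
- shield (a joint): hinge of the shield, rad: 0 = down (resting), grows as the lip is lifted (0.08 rad = 7 mm at the lip); light and loose
- strip_grip (a point): middle of the strip's upright grip rib, 25 mm over its underside. Aluminium strip, 0.16 kg, flat on the bench at the start: tongue 4 mm thick, 130 mm wide (y), from 15 mm behind to 85 mm ahead of the rib's middle plane; rib 10 mm thick (x), 130 mm long (y), its top 46 mm over the underside. x from rib to front edge, z up. Grip the rib's middle from above, closing along x
- strip_edge (a point): middle of the tongue's front edge at the underside: 85 mm in +x from the rib's middle plane, 25 mm below strip_grip; axes as strip_grip
- strip: the strip; origin at its underside below the rib's middle, axes as strip_grip
- vial2: bystander: a small capped vial, 23 mm across, 48 mm high, left of the scanner
- petri: bystander: a shallow covered dish, 94 mm across, 17 mm high
- reagent: bystander: a white capped bottle, 86 mm across, 167 mm high
- beaker: bystander: a clear beaker, 94x102 mm, 126 mm high
- vial: bystander: a small capped vial, 23 mm across, 48 mm high, right of the scanner
Things that resemble listed ones, but are neither listed nor needed, are in the scene too. Leave any pink look-alike of the strip alone.

How it is judged:
On the way, in this order (a step that is already met when the one before it is completed fails the run):
1. the pin is fully down through ear and bracket, and released (z of pin_tip in the frame of pin_hole below -0.03 m and horizontal distance between pin_tip and pin_hole below 0.006 m and angle between pin_tip's own z axis and vertical below 0.15 rad and contact force between the fingers and pin below 0.1 N), for 0.2 s.
2. the tongue's edge is at least 10 mm in under the shield's lip, low on the glass, shield not lifted (y of strip_edge in the frame of stop between -0.015 and 0.015 m and z of strip_edge in the frame of stop below 0.004 m and x of strip_edge in the frame of stop above -0.024 m and value of joint shield below 0.08 rad), for 0.2 s.
At the end, for the whole second after the job is handed in: Pin untouched and home in both holes (tip 30 mm down, 6 mm off axis); strip edge within 8 mm of the ledge, 15 mm of the middle, 0.12 rad square, flat (0.05 rad, 4 mm), at rest, held by the fingers, pressing over 4 N on the glass; shield under 0.05 rad; bed within 6 mm of its front stop (all of step 1 and y of strip_edge in the frame of stop between -0.015 and 0.015 m and z of strip_edge in the frame of stop below 0.004 m and x of strip_edge in the frame of stop above -0.008 m and angle between the x axis of strip_edge and the x axis of stop, either way round below 0.12 rad and angle between strip_edge's own z axis and vertical below 0.05 rad and contact force between strip and glass above 4 N and contact force between the fingers and strip above 1 N and value of joint shield below 0.05 rad and value of joint bed below 0.006 m and linear speed of strip below 0.02 m/s); the arm keeps its last pose, push and grip.
It fails at once if the shield was lifted (over 0.08 rad, 7 mm at the lip) (value of joint shield above 0.08 rad).
It fails at once if a bystander was moved over 30 mm (distance of any of vial2, petri, reagent, beaker, vial from where it was at the start of the episode above 0.03 m).
It also fails if it takes over 61 s, if anything falls off the work surface, if the arm or the gripper's body presses on something with over 40 N, if the wrist force passes 120 N, or if a joint passes its speed limit or range.

### The arm

A 6-joint arm with a two-finger parallel gripper is mounted at the origin on a cart in front of the work surface, level with it; the furniture and walls round the work are solid. World frame = base frame: x ahead of the robot, y to its left, z up, the work surface at z = 0. Lengths are in m, angles in rad, forces in N, time in s.
With the tool pointing down it reaches from about 0.275 to 0.825 m from the base axis. Payload 5.2 kg.
Tool frame: the origin (TCP) lies midway between the tips of the shut fingers; the grasp point (between the pads) lies 19 mm behind it (manip.grip_point_offset is the distance from the TCP to the grasp point, in m); z points along the fingers, y is the direction in which the jaws open and shut (so a half turn about z gives the same grasp; the last joint's range is limited). The gripper opens to 93 mm and grips with 3 to 60 N. Pads are 15 mm wide; open, the fingers measure 128 mm over their backs; the gripper's body (75 mm by 188 mm) begins 65 mm behind the grasp point.
Start: joints at [0.899, 0.259, 1.535, -0, 1.348, -0.203], TCP at [0.248, 0.491, 0.219] pointing down, gripper open.
Joint ranges: [-3.14, 3.14], [-0.91, 2.08], [0.19, 2.58], [-1.22, 4.36], [0.22, 2.71], [-3.12, 3.12]. Speed limits (rad/s): [2.57, 2.57, 3.14, 3.14, 3.14, 3.14].

### API

Orientations are given as a rotation vector (axis times angle).
In Python, from bench import manip, get_image, get_calibration gives the robot as it stands.
- The arm moves only by the tool arm_command, never from a script. Its arguments are lists of equal length, an entry for each row: "travel": the shift along the tool's x, y, z in mm, a list of three; "rot": the turn, a rotation vector about the tool's x, y, z in rad, a list of three; "jaw": the closure, from 0 (fully open) to 1 (shut). In form: {"travel": [[x, y, z], ...], "rot": [[rx, ry, rz], ...], "jaw": [jaw, ...]}. A call has 1 to 12 rows; each row is the pose to reach, as a shift and turn from the pose commanded when the call began, along the tool's axes at that moment; what a row does not reach only later rows make up. A row lasts 1/10 s, in which the tool goes at most 50 mm and 8.59 degrees, less where a joint would pass 70% of its speed; a pose out of reach is approached as far as the arm can. A call with a gripper value outside its range is refused whole. The fingers move at their own pace and stop on an object; "squeeze" is the grip in N (left out, the last holds). Time passes only in rows, so rows that repeat a pose let the fingers close. It gives the time, the measured TCP pose, the force and the opening at its end, in the units of the state.
- manip.get_obs(): the state, without advancing time (a new reading comes with each control period).
- get_image(name): name is "scene" or "top"; returns (picture, depth): 400x640x3 uint8, blue, green, red; 400x640 float32, m along the optical axis (not along the pixel's ray), 0 where there is no reading.
- get_calibration(name): a dict with "vertical_fov" (degrees; the focal length in pixels is half the picture's height over the tangent of half this angle, whatever the lens; pixels are square), "cx", "cy" (the principal point, pixels), "position" and "rotation" of the camera in the world. Camera axes: x right, y down, z forward; pixel columns grow to the right and rows downward; lengths in m; the calibration is good to about 2 mm. A picture is of the moment at which its call begins. get_calibration takes no time and is no camera call.
- manip.close_job(): hands the job in, once; it reports no verdict.
The state is a dict: "time_s": time; "joint_positions": joint angles; "joint_velocities": joint speeds; "joint_torque": joint torques, N m; "tcp_pos": TCP position; "orientation": TCP orientation; "force": force on the tool from outside, world axes, zero at the start; "moment": the same for the moment, N m; "finger_gap": finger opening in m.
Only numpy, scipy, OpenCV 4.12 (cv2) and the standard library are available. Lean on these libraries where they do the work, as an engineer would, in place of code of your own. Each camera call takes 0.05 s, during which the arm holds its last target.

## Working session

There is one attempt and no reset: what is moved stays moved. The work goes in short steps, Python scripts to look and compute and a tool call to move; the robot and the scene stay as the last step left them, time stands still between calls to the robot, and variables do not carry over. Pictures are saved under pics/ and viewed, and the job is handed in when it is done.

Besides the shell and the picture viewer there is one more tool, called after "Call:" as name(argument=value, ...) on one line, values as JSON. arm_command: Moves the arm, as the interface text tells. Its arguments: {"type":"object","properties":{"travel":{"type":"array","items":{"type":"array","items":{"type":"number"}}},"rot":{"type":"array","items":{"type":"array","items":{"type":"number"}}},"jaw":{"type":"array","items":{"type":"number"}},"squeeze":{"type":"number"}},"required":["travel","rot","jaw"]}

```bash
ls; mkdir -p pics; cat > h.py <<'E'
import sys; sys.path.insert(0,'.')
import numpy as np, cv2
from bench import manip, get_image, get_calibration
def cal(n):
    c=get_calibration(n); f=200/np.tan(np.radians(c['vertical_fov'])/2)
    return c,f,np.array(c['position']),np.array(c['rotation'])
def ray_plane(n,u,v,z):
    c,f,p,R=cal(n); d=R@np.array([(u-c['cx'])/f,(v-c['cy'])/f,1.0]); return p+d*(z-p[2])/d[2]
def cloud(n,D):
    c,f,p,R=cal(n); v,u=np.mgrid[0:400,0:640]
    P=np.stack([(u-c['cx'])/f*D,(v-c['cy'])/f*D,D],-1); return P@R.T+p
E
python3 - <<'E'
from h import *
for n in ('scene','top'):
    I,D=get_image(n); cv2.imwrite(f'pics/{n}0.png',I); np.savez(f'{n}0.npz',I=I,D=D)
    c=get_calibration(n); print(n,{k:(v if np.isscalar(v) else np.round(v,4).tolist()) for k,v in c.items()})
o=manip.get_obs(); print({k:np.round(v,4).tolist() for k,v in o.items()}, manip.grip_point_offset)
E
```

```text
pics
scene {'vertical_fov': 45.08043239180625, 'cx': 312.60532395387764, 'cy': 194.75374760726697, 'position': [-0.5102, -1.4253, 1.0727], 'rotation': [-2.0065, 0.717, -0.4034]}
top {'vertical_fov': 46.867586786786646, 'cx': 321.96485019891526, 'cy': 202.5016240515274, 'position': [0.3985, -0.0998, 1.7616], 'rotation': [-2.1568, 2.2068, -0.0985]}
{'time_s': 0.1, 'joint_positions': [0.8992, 0.2593, 1.5359, -0.0, 1.348, -0.2028], 'joint_velocities': [0.0002, -0.0014, -0.0013, 0.0011, -0.0006, -0.0004], 'joint_torque': [0.0009, -43.821, -28.4643, 0.0719, 0.0362, -0.0001], 'tcp_pos': [0.2482, 0.4903, 0.2179], 'orientation': [-0.7295, -3.055, 0.0023], 'force': [0.1411, -0.3827, -0.3433], 'moment': [0.0297, -0.0087, -0.0567], 'finger_gap': 0.093} 0.0188
```

Rotation is a rotation vector; fixing the helper accordingly.

```bash
sed -i "s/np.array(c\['rotation'\])/cv2.Rodrigues(np.array(c['rotation'],float))[0]/" h.py; python3 -c "
from h import *
print(cal('top')[3].round(3).tolist(), ray_plane('top',320,200,0))"
```

```text
[[-0.023, -0.996, 0.083], [-1.0, 0.023, -0.008], [0.006, -0.083, -0.996]] [ 0.55559239 -0.10614588  0.        ]
```

View pics/scene0.png

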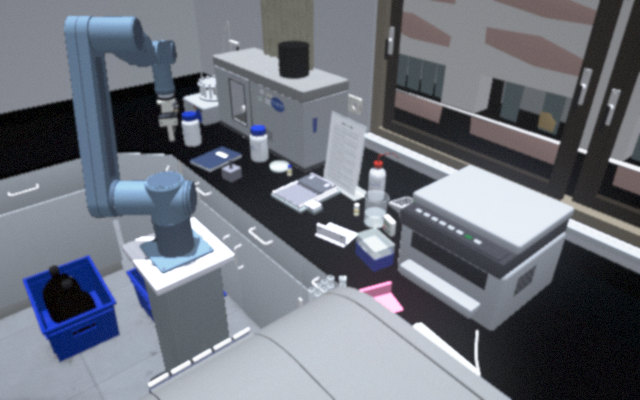

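View pics/top0.png

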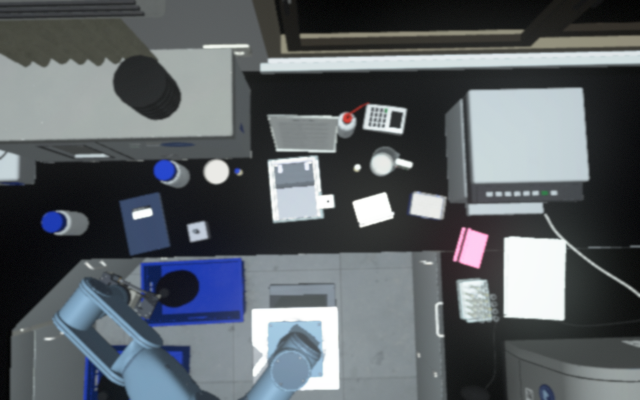

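```bash
python3 - <<'E'
from h import *
I=np.load('top0.npz')['I']
cv2.imwrite('pics/c1.png',cv2.resize(I[140:260,255:415],None,fx=5,fy=5,interpolation=cv2.INTER_CUBIC))
cv2.imwrite('pics/c2.png',cv2.resize(I[150:260,110:250],None,fx=5,fy=5,interpolation=cv2.INTER_CUBIC))
I=np.load('scene0.npz')['I']
cv2.imwrite('pics/c3.png',cv2.resize(I[130:270,185:345],None,fx=5,fy=4,interpolation=cv2.INTER_CUBIC))
E
```

```text
(no output)
```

View pics/c1.png

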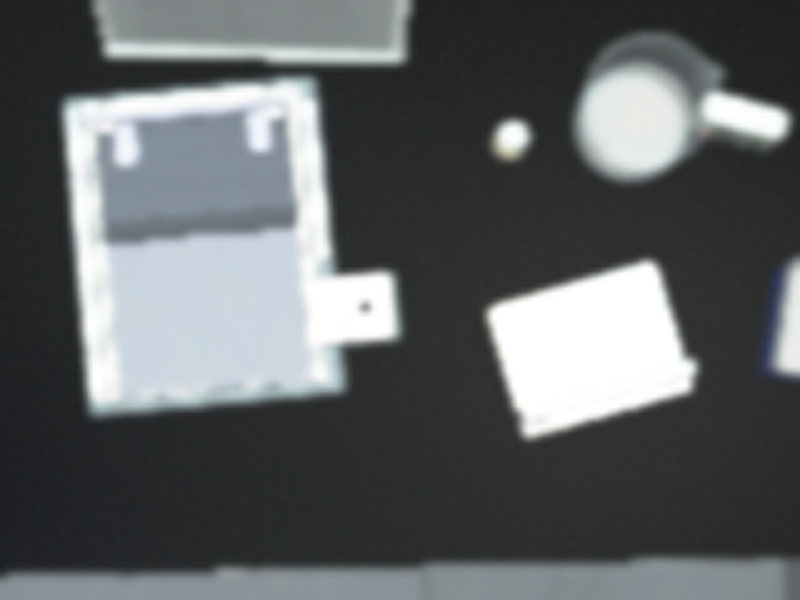

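View pics/c2.png

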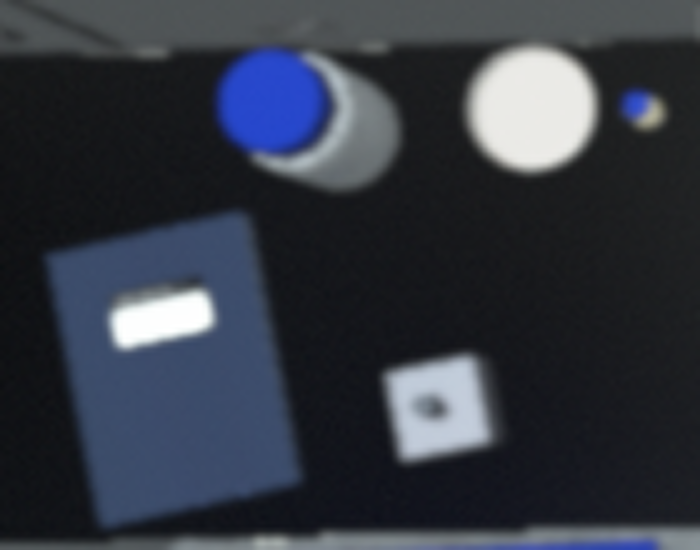

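View pics/c3.png

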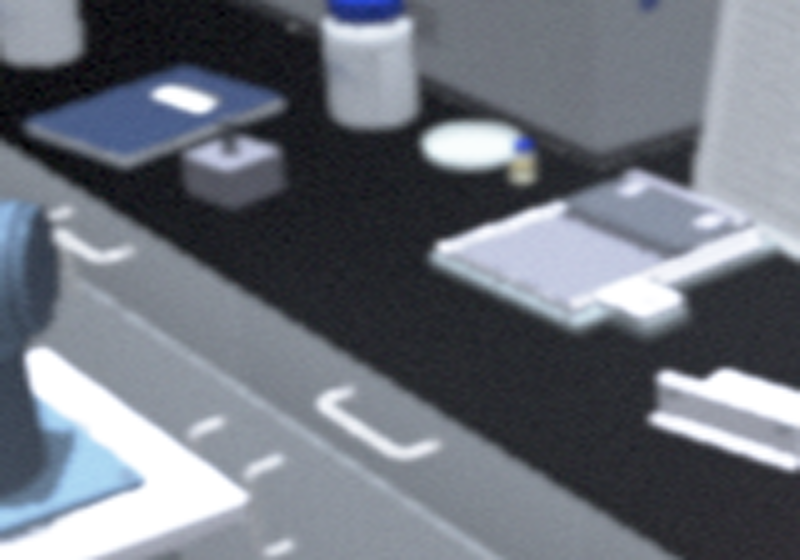

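```bash
cat > m1.py <<'E'
from h import *
z=np.load('top0.npz'); I=z['I']; D=z['D']; P=cloud('top',D)
g=cv2.cvtColor(I,cv2.COLOR_BGR2GRAY)
def show(n,pts): print(n,np.round(np.array(pts)*1000,1).tolist())
# block
print(g[222:244,186:212:2])
def comp(m,u,v):
    n,l,s,c=cv2.connectedComponentsWithStats(m.astype(np.uint8)); k=l[v,u]; print('area',s[k]); return (l==k).astype(np.uint8)
m=comp(g>125,190,231)
cs,_=cv2.findContours(m,cv2.RETR_EXTERNAL,cv2.CHAIN_APPROX_NONE); r=cv2.minAreaRect(cs[0]); print(r)
b=cv2.boxPoints(r); q=np.array([ray_plane('top',u,v,.05) for u,v in b]); show('block',q); show('c',q.mean(0)); print(np.linalg.norm(np.diff(q,axis=0),axis=1))
print('blockz',np.median(P[m>0][:,2]))
# strip
m=comp(g>180,374,209)
cs,_=cv2.findContours(m,cv2.RETR_EXTERNAL,cv2.CHAIN_APPROX_NONE); r=cv2.minAreaRect(cs[0]); print('strip',r)
for yy in range(188,230,2): print(yy,(P[yy,350:398:3,2]*1000).round().astype(int))
E
python3 m1.py
```

```text
[[ 21  29  43  62  87 116 134 163 177 143  67  34  24]
 [ 29  62  97 123 146 172 181 193 198 161  77  38  22]
 [ 52 117 155 177 185 196 199 201 202 169  83  42  23]
 [ 69 157 188 198 199 201 201 203 202 177  91  46  24]
 [ 67 165 199 201 201 201 201 203 202 186 100  49  26]
 [ 57 160 199 200 200 196 199 202 203 190 110  52  26]
 [ 53 157 199 196 185 175 190 202 203 193 118  54  27]
 [ 44 151 198 185 156 138 168 199 203 194 126  58  30]
 [ 37 143 196 172 136 112 137 193 203 197 137  63  32]
 [ 33 129 191 169 134 104 112 184 203 200 150  66  34]
 [ 28 115 189 180 141 104 115 182 203 201 157  72  37]
 [ 25 106 189 192 165 135 148 191 203 202 163  77  39]
 [ 22  97 188 200 189 178 181 199 203 203 169  83  42]
 [ 23  87 182 200 200 197 198 202 204 202 177  91  45]
 [ 19  74 173 201 202 201 202 203 203 201 183  96  47]
 [ 21  61 164 201 202 202 202 201 200 194 173  92  43]
 [ 19  54 159 200 201 200 199 192 182 167 136  73  38]
 [ 19  46 152 198 196 186 178 159 134 109  81  45  28]
 [ 21  38 139 180 171 145 124 102  75  52  36  25  23]
 [ 20  32 108 134 116  86  64  46  33  25  23  22  22]

[... 1047 characters left out ...]
 10  9  3  2  2 -4]
206 [-1 -9  7  5 -7  5  7  4  6  7 10 11  7  6  2  5]
208 [ 2  0 -3  9  0  6  8  1 -1  6  8 10  0  7  4 -5]
210 [ 3  2  4  4 -1 10  0 11  6  5  6 10  8  3 -3 -1]
212 [12  2 -2  9  9  5 10  3  5  2  5  7  6  2 50 -4]
214 [ 4  8  0  6  5  7 10 10  4 11  2  0 48 49 43 -7]
216 [ 1  3  3 13  6  4  2 12  5 48 48 48 47 12 -5  4]
218 [ 3 -1  1  5  3 10  8 45 47 41 11 -1  6  0 -3 -3]
220 [ 2  2  3  2  0 43 41 45 12  4 10 -1  0 -4 -4  1]
222 [ 8  0  3 42 41 48 -3  3  1  6  4 -1  4  8  4 -5]
224 [  -3  -11    0    4    8    7    4    4    6 1762    5    9    7   -3
    2    7]
226 [-4  2 -4  2  3  7 -6  1 -1  6 -1  0  2 -2  5  2]
228 [-5  5  5  7  4  1  7  2  0  1 -6  1  5  4  5  1]
```

```bash
python3 - <<'E'
from h import *
z=np.load('top0.npz'); I=z['I']; D=z['D']; P=cloud('top',D)
print('scanner z')
for yy in range(154,228,3): print(yy,(P[yy,264:340:4,2]*1000).round().astype(int))
print('hole',cv2.cvtColor(I,cv2.COLOR_BGR2GRAY)[193:211,316:340])
E
```

```text
scanner z
154 [-3  4  1 -2  4  3  7 -7  0 -2 -1 -4  8  7  5 -5 -7 -4 -1]
157 [ 5 -2  5  6  7  2  9  1 31 28 31 26 39 27  0  7  0 -1 -2]
160 [-1 16 26 26 43 44 47 48 58 65 61 61 57 36 -1  6  9  1  6]
163 [ 4 40 57 60 63 58 52 55 58 58 56 56 55 42  3 -3  1 -9  1]
166 [ 5 26 39 55 53 55 57 54 51 52 50 63 58 44  1  3 -1  2  5]
169 [ 0 20 41 54 53 54 49 52 52 50 57 66 54 40  9 13  3 -1 -8]
172 [ 5 -3 43 49 51 51 47 57 53 53 51 55 46 32  6  0 -3  1 -1]
175 [ 4  0 19 51 60 49 54 52 62 55 58 48 55 46  0 -2 -6  2  1]
178 [ 5  7 26 54 57 45 53 54 56 51 53 49 55 28  4  0  3  0  8]
181 [ 2  2 32 52 53 48 48 53 58 48 53 57 54 32  9  3  0  9 -3]
184 [-1  5 29 57 59 58 50 56 58 49 52 55 57 31 -3  6 -8  7  0]
187 [ 0 -4 38 52 59 57 44 43 46 40 46 38 47 28 -4  3 -2 -2 -7]
190 [ 3  3 28 42 41 50 40 42 47 41 44 41 45 45 28  9  7 -1 -3]
193 [  -7    3   28   47   43   45   42   46   44   33   46   39   37 1762
   27   -4    4   -3    1]
196 [ 6  0 39 51 45 40 43 36 39 43 44 45 49 40 35 48 38 30  1]
199 [-5 -1 33 47 29 45 44 40 41 42 45 49 38 42 38 45 45 28  6]
202 [   0    1   42   37   43   43   38   4
[... 1726 characters left out ...]
52 255 255 255 255 255 254 254 255 255 255 255 255 255 255 253 230
  160  91  54  47  47  47]
 [236 252 255 255 255 255 255 254 254 255 255 255 255 255 255 254 252 230
  165  96  56  47  46  47]
 [238 252 255 255 255 255 254 254 253 254 254 254 254 254 253 252 246 220
  157  94  55  48  48  48]
 [238 252 254 254 254 253 252 246 237 236 236 235 230 225 220 213 197 165
  120  76  51  47  47  47]
 [234 248 250 244 236 228 217 191 168 159 155 149 138 126 117 112 106  94
   75  56  49  47  47  48]
 [226 238 239 229 213 195 166 124  96  84  78  73  67  61  59  56  56  54
   50  47  47  46  48  47]
 [221 231 237 230 216 198 162 108  66  52  50  48  47  47  45  46  46  46
   47  46  47  47  48  47]]
```

```bash
cat > m2.py <<'E'
from h import *
I=np.load('top0.npz')['I']; I2=np.load('scene0.npz')['I']
g=cv2.cvtColor(I,cv2.COLOR_BGR2GRAY).astype(float)
w=np.clip(252-g[198:206,324:332],0,None); vv,uu=np.mgrid[198:206,324:332]; u,v=(w*uu).sum()/w.sum(),(w*vv).sum()/w.sum()
print('hole px',u,v, ray_plane('top',u,v,.042)*1e3)
# rows of the glass
G=g[150:225,262:345]
for y in range(185,224,3): print(y,g[y,266:284].astype(int),g[y,312:330].astype(int))
print('cols')
for x in range(278,318,6): print(x,g[156:172,x].astype(int),'|',g[180:194,x].astype(int),'|',g[210:226,x].astype(int))
g2=cv2.cvtColor(I2,cv2.COLOR_BGR2GRAY).astype(int)
print(g2[184:200,304:324])
E
python3 m2.py
python3 - <<'E'
import cv2
import sys; sys.path.insert(0,'.')
import numpy as np
I=np.load('top0.npz')['I'];cv2.imwrite('pics/c4.png',cv2.resize(I[150:225,262:345],None,fx=8,fy=8,interpolation=cv2.INTER_NEAREST))
I=np.load('scene0.npz')['I'];cv2.imwrite('pics/c5.png',cv2.resize(I[160:220,265:345],None,fx=10,fy=10,interpolation=cv2.INTER_NEAREST))
E
```

```text
hole px 327.595 200.95 [ 547.63540131 -134.32033549   42.        ]
185 [ 38  40  62 134 222 247 243 227 216 186 142 121 119 119 119 117 117 117] [150 168 218 243 244 241 247 238 178  97  53  44  43  45  43  43  44  44]
188 [ 38  39  50 104 189 240 244 230 222 207 172 149 146 147 146 147 148 155] [211 213 223 235 238 238 246 243 203 120  61  46  44  44  45  43  45  44]
191 [ 38  39  43  82 168 239 251 249 248 246 230 214 209 209 209 209 209 209] [211 212 220 234 243 243 240 235 204 137  77  49  45  45  45  46  45  45]
194 [ 38  38  41  71 156 236 252 249 244 243 233 219 210 209 210 210 210 210] [211 212 219 235 248 245 227 211 196 162 120 100 103 111 117 126 137 152]
197 [ 36  39  40  59 129 216 245 243 232 234 230 220 212 211 211 211 211 211] [211 212 218 236 251 254 254 254 255 255 255 255 255 255 255 255 255 255]
200 [ 38  38  39  49 103 188 241 246 241 245 246 233 217 212 212 212 211 211] [211 211 213 222 241 253 255 255 255 255 255 255 255 254 246 216 205 241]
203 [ 37  37  37  42  79 167 241 253 251 249 245 229 215 212 212 211 212 212] [212 212 212 215 232 251 255 255 255 255 25
[... 2976 characters left out ...]
 133 131
  134 147]
 [200 203 202 203 200 202 199 191 176 153 144 137 125 119 115 113 117 124
  141 172]
 [202 202 202 201 200 203 201 200 195 180 176 167 149 130 123 123 130 152
  186 220]
 [204 202 202 202 203 201 204 205 199 198 197 188 175 154 148 169 187 211
  231 237]
 [202 200 200 202 202 201 202 203 202 201 201 199 193 198 210 226 234 235
  240 240]
 [204 202 203 202 202 203 202 202 203 202 204 213 222 230 239 241 241 241
  242 244]
 [203 202 201 203 203 199 203 204 204 212 223 232 240 241 243 243 244 244
  242 235]
 [203 204 205 204 204 204 205 216 225 232 240 238 239 242 244 245 242 234
  222 195]
 [203 203 203 205 211 222 231 243 250 248 241 229 229 240 241 235 223 196
  179 154]]
```

View pics/c4.png

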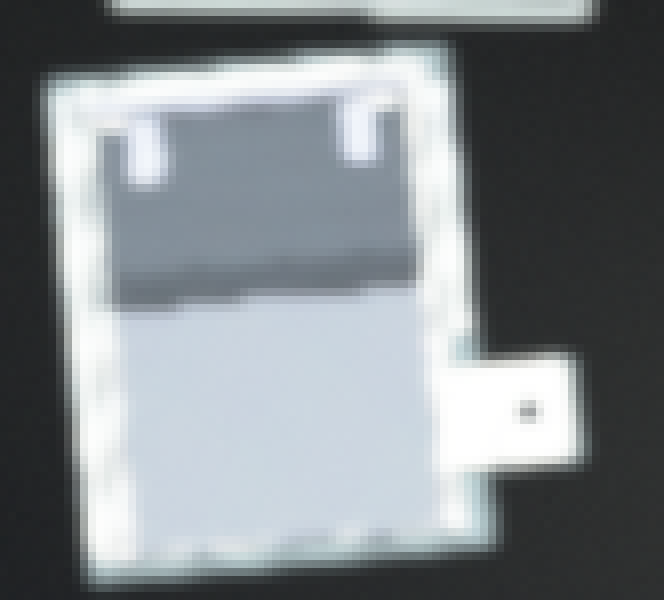

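View pics/c5.png

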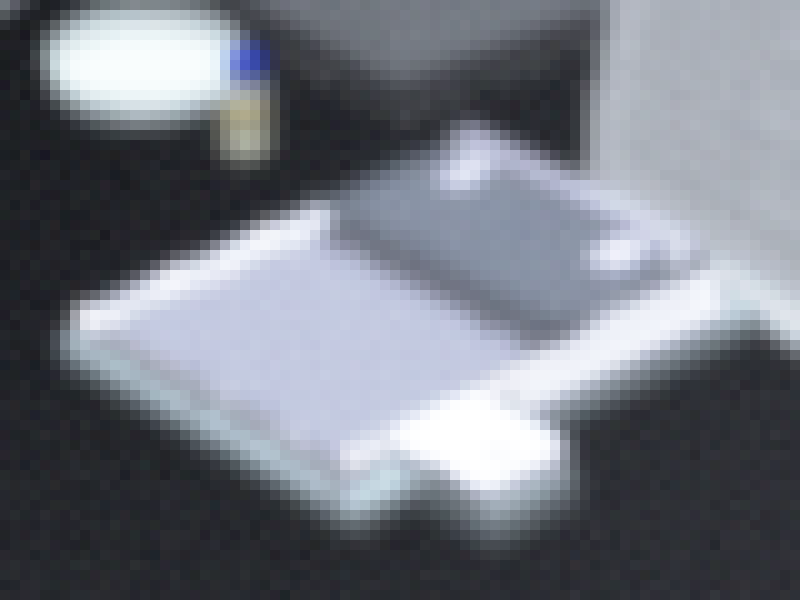

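```bash
cat > m3.py <<'E'
from h import *
g=cv2.cvtColor(np.load('top0.npz')['I'],cv2.COLOR_BGR2GRAY).astype(float)
def cross(a,i0,t):  # first crossing of level t
    s=np.sign(a-t); k=np.where(s[:-1]!=s[1:])[0]
    return [i0+j+(t-a[j])/(a[j+1]-a[j]) for j in k]
L=[(cross(g[y,273:284],273,225)[-1],y) for y in range(192,215)]
R=[(cross(g[y,311:322],311,225)[0],y) for y in range(190,214)]
lip=[(x,cross(g[182:193,x],182,160)[-1]) for x in range(280,311)]
fr=[(x,cross(g[213:226,x],213,130)[-1]) for x in range(276,320)]
lo=[(cross(g[y,264:275],264,140)[0],y) for y in range(165,216)]
def W(pts,z): return np.array([ray_plane('top',u,v,z)[:2] for u,v in pts])
def fit(P):
    vx,vy,x,y=cv2.fitLine(P.astype(np.float32),cv2.DIST_HUBER,0,.001,.001).ravel(); return np.array([vx,vy]),np.array([x,y])
for n,p,z in(('L',L,.042),('R',R,.042),('lip',lip,.055),('front',fr,.03),('outL',lo,.042)):
    d,c=fit(W(p,z)); 
    if n in('lip','front'): d=np.array([d[1],-d[0]])
    if d[0]<0:d=-d
    r=(W(p,z)-c)@(np.array([-d[1],d[0]]) if n not in('lip','front') else d)
    print(n,'yaw',np.degrees(np.arctan2(d[1],d[0])).round(2),'c',(c*1e3).round(1),'res mm',(r.std()*1e3).round(2))
# ear edges for yaw
et=[(x,cross(g[192:199,x],192,170)[0]) for x in range(323,332)]
eb=[(x,cross(g[204:213,x],204,150)[-1]) for x in range(324,331)]
for p in(et,eb):
    d,c=fit(W(p,.042)); print('ear',np.degrees(np.arctan2(-d[0],d[1]))%180,(c*1e3).round(1))
E
python3 m3.py
```

```text
L yaw 5.51 c [549.5  53.8] res mm 1.52
R yaw 4.97 c [549.3 -87.6] res mm 1.08
lip yaw 3.92 c [603.1 -24.5] res mm 0.96
front yaw 3.91 c [478.4 -13.2] res mm 0.4
outL yaw 4.1 c [615.1  83.5] res mm 0.26
ear 3.2698822 [ 572.3 -132.7]
ear 4.0768127 [ 521.4 -131.5]
```

```bash
cat >> m3.py <<'E'
print('---strip')
def runs(pts,z,n,perp=False):
    P=W(pts,z); d,c=fit(P)
    print(n,'dir',np.degrees(np.arctan2(d[1],d[0])).round(2),(c*1e3).round(1)); return d,c
F=[(x,cross(g[186:206,x],186,140)[0]) for x in range(356,385)]
SL=[(cross(g[y,348:366],348,140)[0],y) for y in range(205,219)]
SR=[(cross(g[y,383:400],383,140)[-1],y) for y in range(196,209)]
B=[(x,cross(g[212:232,x],212,140)[-1]) for x in range(363,391)]
fd,fc=runs(F,.004,'front');ld,lc=runs(SL,.004,'left');rd,rc=runs(SR,.004,'right');bd,bc=runs(B,.004,'back')
z=np.load('top0.npz');P=cloud('top',z['D']); 
for y in range(160,222): pass
m=np.zeros((400,640),bool); m[205:228,350:400]=True
m&=(P[...,2]>.03)&(P[...,2]<.07)
Q=P[m]; d,c=fit(Q[:,:2]); print('rib',m.sum(),np.degrees(np.arctan2(d[1],d[0])),Q.mean(0)*1e3,np.median(Q[:,2]))
e=(Q[:,:2]-c)@d; print('ext',e.min()*1e3,e.max()*1e3, 'mid',(c+d*(e.min()+e.max())/2)*1e3)
ro=[(cross(g[y,316:330],316,140)[0],y) for y in list(range(165,192))+list(range(211,216))]
runs(ro,.042,'outR')
# pin
w=np.clip(190-g[226:236,190:203],0,None); vv,uu=np.mgrid[226:236,190:203]; u,v=(w*uu).sum()/w.sum(),(w*vv).sum()/w.sum(); print('pin px',u,v,ray_plane('top',u,v,.07)*1e3)
E
python3 m3.py
python3 - <<'E'
import cv2,numpy as np
I=np.load('scene0.npz')['I'];cv2.imwrite('pics/c6.png',cv2.resize(I[150:190,210:250],None,fx=14,fy=14,interpolation=cv2.INTER_NEAREST))
cv2.imwrite('pics/c7.png',cv2.resize(I[215:255,310:360],None,fx=14,fy=14,interpolation=cv2.INTER_NEAREST))
E
```

```text
L yaw 5.51 c [549.5  53.8] res mm 1.52
R yaw 4.97 c [549.3 -87.6] res mm 1.08
lip yaw 3.92 c [603.1 -24.5] res mm 0.96
front yaw 3.91 c [478.4 -13.2] res mm 0.4
outL yaw 4.1 c [615.1  83.5] res mm 0.26
ear 3.2698822 [ 572.3 -132.7]
ear 4.0768127 [ 521.4 -131.5]
---strip
front dir -75.36 [ 568.  -296.1]
left dir 14.74 [ 508.2 -235.9]
right dir 14.82 [ 543.1 -369.7]
back dir -75.2 [ 463.4 -319.4]
rib 100 -75.027084 [ 480.46999583 -310.61748256   46.3196341 ] 0.046943622118838846
ext -63.126978200074845 64.97240824937508 mid [ 480.70839652 -311.50886376]
outR dir 3.48 [ 587.3 -110.3]
pin px 195.9421875 231.07447916666666 [445.65277144 349.91171316  70.        ]
```

View pics/c6.png

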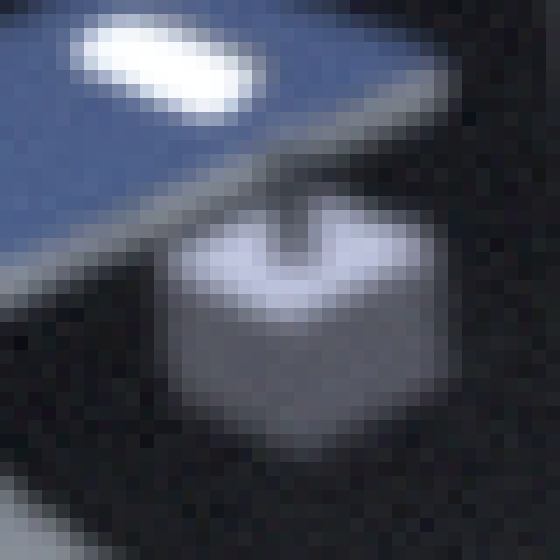

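View pics/c7.png

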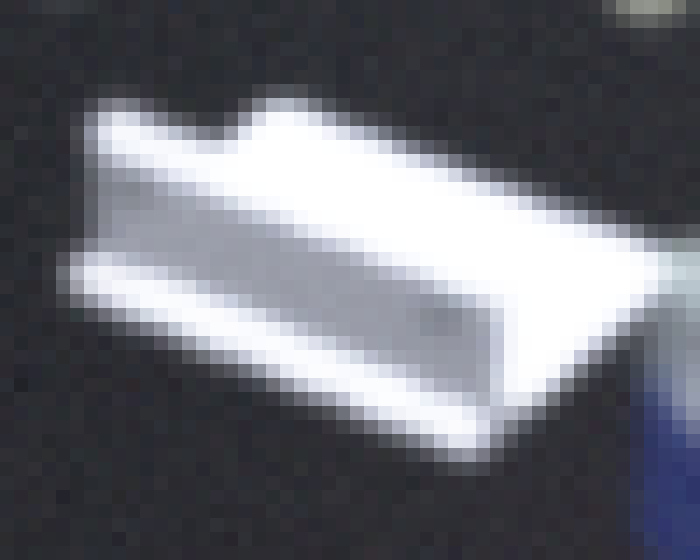

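```bash
python3 - <<'E'
from h import *
f=lambda u,v,z:(ray_plane('scene',u,v,z)*1e3).round(1)
k=14
print('block near corner top',f(210+300/k-.5,150+318/k-.5,.05),'left',f(210+172/k-.5,150+245/k-.5,.05),'right',f(210+442/k-.5,150+232/k-.5,.05))
print('pin top', f(210+290/k-.5,150+172/k-.5,.094),'pin collar',f(210+292/k-.5,150+262/k-.5,.052))
print('strip rear-left',f(310+72/k-.5,215+265/k-.5,.004),'rear-right',f(310+490/k-.5,215+445/k-.5,.004),'front-right',f(310+655/k-.5,215+265/k-.5,.004),'rib left top',f(310+85/k-.5,215+100/k-.5,.046))
ex=np.array([.967,.2546]);ey=np.array([-.2546,.967]);r=np.array([481,-313])
print('exp',r-15*ex+65*ey,r-15*ex-65*ey,r+85*ex-65*ey,r+5*ex+65*ey)
E
```

```text
block near corner top [421.3 310.9  50. ] left [415.4 382.7  50. ] right [489.3 333.7  50. ]
pin top [431.  325.7  94. ] pin collar [437.9 343.3  52. ]
strip rear-left [ 450.6 -251.8    4. ] rear-right [ 483.4 -385.3    4. ] front-right [ 573.7 -353.5    4. ] rib left top [ 465.1 -239.9   46. ]
exp [ 449.946 -253.964] [ 483.044 -379.674] [ 579.744 -354.214] [ 469.286 -248.872]
```

```bash
cat > plan.py <<'E'
from h import *
def plan(x,y,z,adeg,tilt=None):
    o=manip.get_obs(); R=cv2.Rodrigues(np.array(o['orientation'],float))[0]; p=np.array(o['tcp_pos'])
    a=np.radians(adeg); T=np.array([[-np.sin(a),np.cos(a),0],[np.cos(a),np.sin(a),0],[0,0,-1.]]).T
    t=R.T@(np.array([x,y,z])-p)*1000; r=cv2.Rodrigues(R.T@T)[0].ravel()
    print('t',round(o['time_s'],2),'tcp',(p*1e3).round(1),'jaw a',np.degrees(np.arctan2(R[1,1],R[0,1])).round(2),'tz',R[:,2].round(4),'F',np.round(o['force'],1),'M',np.round(o['moment'],2),'gap',round(o['finger_gap']*1e3,1))
    print('travel',t.round(1).tolist(),'rot',r.round(4).tolist(),'|t|',np.linalg.norm(t).round(),'deg',np.degrees(np.linalg.norm(r)).round(1))
if __name__=='__main__': plan(*map(float,sys.argv[1:5]))
E
python3 plan.py .446 .350 .14 50; python3 plan.py .446 .350 .06 50
```

```text
t 0.1 tcp [248.2 490.3 217.9] jaw a 63.14 tz [-0.001  -0.0013 -1.    ] F [ 0.1 -0.4 -0.3] M [ 0.03 -0.01 -0.06] gap 93.0
travel [-239.9, -35.6, 77.9] rot [-0.0016, -0.0001, 0.2293] |t| 255.0 deg 13.1
t 0.1 tcp [248.2 490.3 217.9] jaw a 63.14 tz [-0.001  -0.0013 -1.    ] F [ 0.1 -0.4 -0.3] M [ 0.03 -0.01 -0.06] gap 93.0
travel [-239.9, -35.5, 157.9] rot [-0.0016, -0.0001, 0.2293] |t| 289.0 deg 13.1
```

Candidates before the first reach:
- **Pin:** the dark knob on the grey block at top px (196,231), or possibly the small vials at (238,171) and (357,167). Only the knob sits on a 64 mm block 50 mm high.
- **Strip:** the metal one at top px (374,209), yaw about 15°, or its pink look-alike at (470,247), which I leave alone.
- **Scanner:** (297,188), with the ear hole at (327.6,201).

The close crops confirm the knob in the block, the ribbed metal strip, and the ear with its hole.

Call:
arm_command(travel=[[-50,-7,15],[-100,-15,30],[-145,-22,45],[-190,-28,60],[-240,-35.5,75],[-240,-35.5,75],[-240,-35.5,78],[-240,-35.5,78]], rot=[[0,0,0.05],[0,0,0.1],[0,0,0.15],[0,0,0.2],[0,0,0.229],[0,0,0.229],[0,0,0.229],[0,0,0.229]], jaw=[0,0,0,0,0,0,0,0], squeeze=25)

```text
time_s: 0.9
tcp_pos: [0.4455, 0.3509, 0.1402]
orientation: [-1.073, -2.951, 0.001]
force: [-0.4, -0.0, 0.2]
finger_gap: 0.0929
```

```bash
python3 plan.py .446 .350 .06 50; python3 - <<'E'
from h import *
I,D=get_image('scene'); cv2.imwrite('pics/s1.png',cv2.resize(I[90:210,160:320],None,fx=5,fy=5,interpolation=cv2.INTER_CUBIC))
I,D=get_image('top'); cv2.imwrite('pics/t1.png',cv2.resize(I[150:310,80:280],None,fx=4,fy=3.75,interpolation=cv2.INTER_CUBIC))
E
```

```text
t 0.9 tcp [445.5 350.9 140.2] jaw a 50.04 tz [-1.5e-03 -2.0e-04 -1.0e+00] F [-0.4 -0.   0.2] M [-0.02 -0.04  0.04] gap 92.9
travel [-1.0, -0.3, 80.2] rot [-0.0011, -0.001, 0.0007] |t| 80.0 deg 0.1
```

View pics/s1.png

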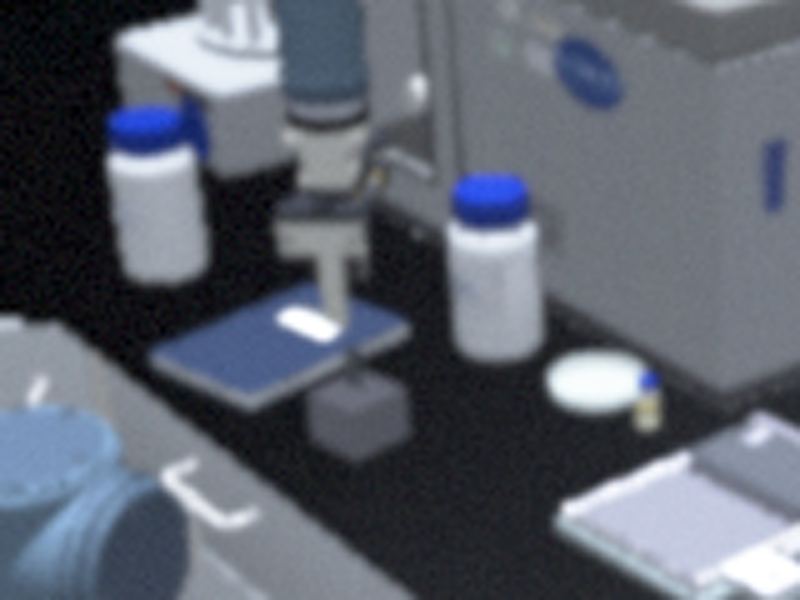

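View pics/t1.png

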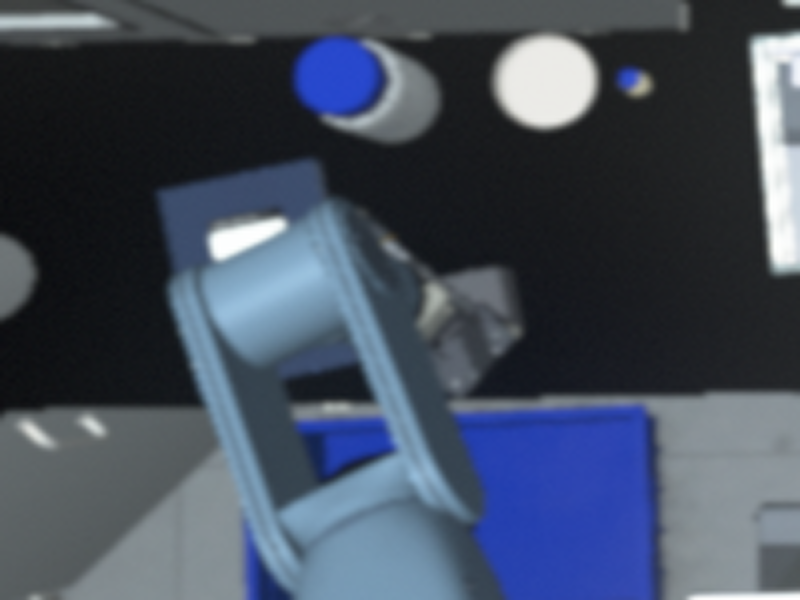

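```bash
cat >> h.py <<'E'
def proj(n,X):
    c,f,p,R=cal(n); q=R.T@(np.array(X)-p); return np.array([c['cx']+f*q[0]/q[2],c['cy']+f*q[1]/q[2]])
E
python3 - <<'E'
from h import *
for X in ([.4455,.3509,.1402],[.446,.350,.094],[.446,.35,.054]): 
    q=proj('scene',X); print(q,(q-[160,90])*5+2.5)
E
```

```text
[229.17392461 149.78963412] [348.36962307 301.44817059]
[230.3038137  159.00224616] [354.0190685  347.51123081]
[231.09412938 166.79126178] [357.97064688 386.45630888]
```

The view shows the gripper over the block. The pin projects at crop (354,347), where it's seen. Descend and grip.

Call:
arm_command(travel=[[-1,0,40],[-1,0,70],[-1,0,80],[-1,0,80],[-1,0,80],[-1,0,80],[-1,0,80],[-1,0,80],[-1,0,80]], rot=[[0,0,0],[0,0,0],[0,0,0],[0,0,0],[0,0,0],[0,0,0],[0,0,0],[0,0,0],[0,0,0]], jaw=[0,0,0,0,0.5,1,1,1,1], squeeze=25)

```text
time_s: 1.9
tcp_pos: [0.4476, 0.35, 0.0612]
orientation: [1.074, 2.952, 0.001]
force: [-0.1, 0.7, -0.1]
finger_gap: 0.0575
```

```bash
python3 plan.py .446 .350 .15 4
```

```text
t 1.9 tcp [447.6 350.   61.2] jaw a 50.01 tz [ 8.e-04  4.e-04 -1.e+00] F [-0.1  0.7 -0.1] M [-0.    0.03 -0.01] gap 57.5
travel [1.2, -1.0, -88.8] rot [0.0009, 0.0, 0.8031] |t| 89.0 deg 46.0
```

Call:
arm_command(travel=[[0,0,0],[0,0,0],[0,0,0],[0,0,0],[0,0,0],[0,0,0],[0,0,0],[0,0,0]], rot=[[0,0,0],[0,0,0],[0,0,0],[0,0,0],[0,0,0],[0,0,0],[0,0,0],[0,0,0]], jaw=[1,1,1,1,1,1,1,1])

```text
time_s: 2.7
tcp_pos: [0.4473, 0.3499, 0.0606]
orientation: [-1.074, -2.952, 0.0]
force: [-0.4, 0.1, -0.5]
finger_gap: 0.0155
```

```bash
for i in 1 2; do python3 plan.py .446 .350 .15 4; done
```

```text
t 2.7 tcp [447.3 349.9  60.6] jaw a 50.02 tz [-1.e-04 -1.e-04 -1.e+00] F [-0.4  0.1 -0.5] M [-0.04  0.04 -0.01] gap 15.5
travel [1.0, -0.8, -89.4] rot [-0.0002, 0.0, 0.8032] |t| 89.0 deg 46.0
t 2.7 tcp [447.3 349.9  60.6] jaw a 50.02 tz [-1.e-04 -1.e-04 -1.e+00] F [-0.4  0.1 -0.5] M [-0.04  0.04 -0.01] gap 15.5
travel [1.0, -0.8, -89.4] rot [-0.0002, 0.0, 0.8032] |t| 89.0 deg 46.0
```

Call:
arm_command(travel=[[0,0,-10],[0,0,-30],[0,0,-55],[0,0,-80],[0,0,-90],[0,0,-90]], rot=[[0,0,0],[0,0,0],[0,0,0],[0,0,0],[0,0,0],[0,0,0]], jaw=[1,1,1,1,1,1])

```text
time_s: 3.3
tcp_pos: [0.4483, 0.3505, 0.1526]
orientation: [1.073, 2.95, 0.005]
force: [0.4, -0.1, -1.0]
finger_gap: 0.0155
```

```bash
python3 plan.py .5476 -.1343 .15 4;python3 plan.py .56 .1 .15 27
```

```text
t 3.3 tcp [448.3 350.5 152.6] jaw a 50.02 tz [ 0.0035  0.0018 -1.    ] F [ 0.4 -0.1 -1. ] M [-0.03  0.   -0.04] gap 15.5
travel [-387.6, -307.7, 2.1] rot [0.0041, -0.0, 0.8032] |t| 495.0 deg 46.0
t 3.3 tcp [448.3 350.5 152.6] jaw a 50.02 tz [ 0.0035  0.0018 -1.    ] F [ 0.4 -0.1 -1. ] M [-0.03  0.   -0.04] gap 15.5
travel [-246.5, -120.2, 2.6] rot [0.0039, 0.0008, 0.4018] |t| 274.0 deg 23.0
```

Call:
arm_command(travel=[[-30,-24,0],[-68,-54,0],[-106,-84,0],[-144,-114,0],[-182,-144,0],[-220,-175,0],[-258,-205,0],[-296,-235,0],[-330,-262,0],[-365,-290,0],[-388,-308,0],[-388,-308,0]], rot=[[0,0,0.06],[0,0,0.13],[0,0,0.21],[0,0,0.29],[0,0,0.37],[0,0,0.45],[0,0,0.53],[0,0,0.61],[0,0,0.69],[0,0,0.76],[0,0,0.803],[0,0,0.803]], jaw=[1,1,1,1,1,1,1,1,1,1,1,1])

```text
time_s: 4.5
tcp_pos: [0.5467, -0.1393, 0.149]
orientation: [-2.148, -2.292, 0.002]
force: [0.1, 0.2, -0.7]
finger_gap: 0.0154
```

```bash
python3 plan.py .5476 -.1343 .10 4
```

```text
t 4.5 tcp [ 546.7 -139.3  149. ] jaw a 3.71 tz [-1.5e-03 -5.0e-04 -1.0e+00] F [ 0.1  0.2 -0.7] M [-0.04  0.08  0.01] gap 15.4
travel [4.9, 1.3, 49.0] rot [-0.0015, 0.0004, -0.0051] |t| 49.0 deg 0.3
```

Call:
arm_command(travel=[[0,0,20],[0,0,45],[0,0,49],[0,0,49]], rot=[[0,0,0],[0,0,0],[0,0,0],[0,0,0]], jaw=[1,1,1,1])

```text
time_s: 4.9
tcp_pos: [0.5455, -0.1341, 0.1003]
orientation: [-2.139, -2.296, 0.002]
force: [1.1, 0.3, -0.8]
finger_gap: 0.0156
```

```bash
python3 plan.py .5476 -.1343 .10 4; python3 - <<'E'
from h import *
I,D=get_image('scene'); cv2.imwrite('pics/s2.png',cv2.resize(I[130:220,265:355],None,fx=6.6,fy=6.6,interpolation=cv2.INTER_CUBIC)); np.savez('s2.npz',I=I,D=D)
I,D=get_image('top'); cv2.imwrite('pics/t2.png',cv2.resize(I[150:260,255:395],None,fx=5,fy=5,interpolation=cv2.INTER_CUBIC)); np.savez('t2.npz',I=I,D=D)
o=manip.get_obs(); p=np.array(o['tcp_pos'])
for dz in(0,-.0466,-.0066,-.0106): 
  q=proj('scene',p+[0,0,dz]); print((q-[265,130])*6.6+3.3)
for z in(.042,): q=proj('scene',[.5476,-.1343,z]); print('hole',(q-[265,130])*6.6+3.3); q=proj('top',p);print(q,(q-[255,150])*5)
E
```

```text
t 4.9 tcp [ 545.5 -134.1  100.3] jaw a 4.07 tz [-0.0034  0.0018 -1.    ] F [ 1.1  0.3 -0.8] M [-0.09  0.01  0.03] gap 15.6
travel [-0.4, 2.1, 0.3] rot [-0.0033, -0.002, 0.0012] |t| 2.0 deg 0.2
[331.29636881 408.86569836]
[331.45432315 474.44278029]
[331.31897552 418.25120862]
[331.33263837 423.92354576]
hole [331.49759504 492.5935155 ]
[328.07414499 199.65562488] [365.37072494 248.2781244 ]
```

View pics/s2.png

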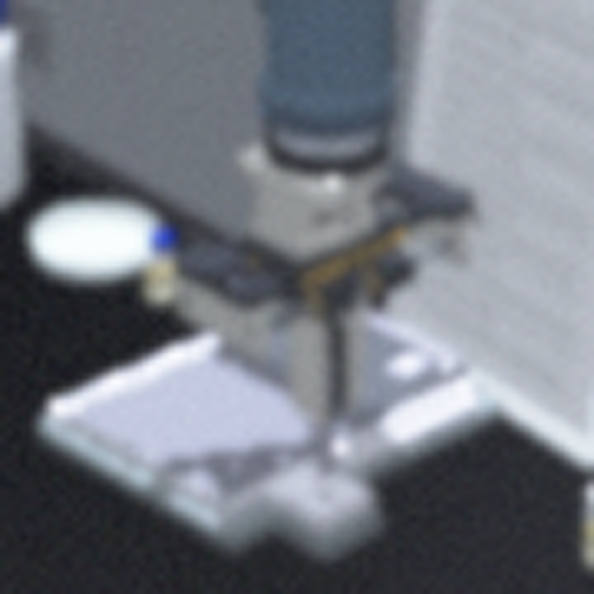

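View pics/t2.png

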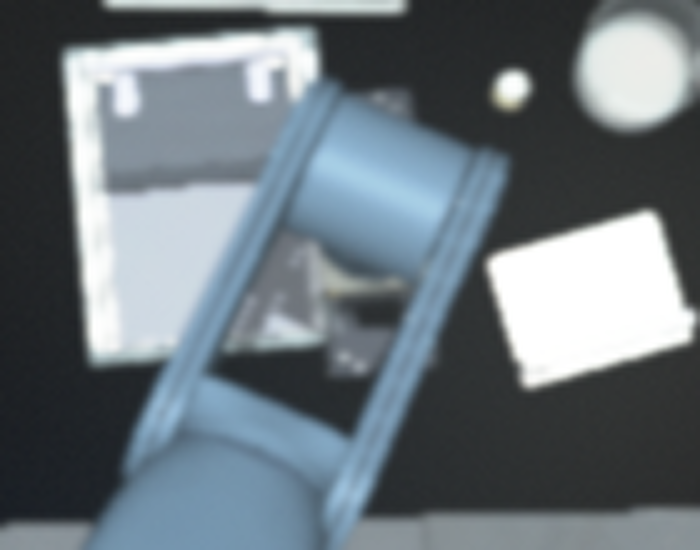

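```bash
python3 - <<'E'
from h import *
I=np.load('s2.npz')['I']; c=I[185:213,300:332]; c=np.clip((c.astype(float)-20)*1.3,0,255).astype(np.uint8)
cv2.imwrite('pics/s2z.png',cv2.resize(c,None,fx=20,fy=20,interpolation=cv2.INTER_NEAREST))
print(cv2.cvtColor(I,cv2.COLOR_BGR2GRAY)[190:212,306:326])
E
```

```text
[[197 190 175 162 150 148 147 143 117  86  82 104 129 138 140 140 140 143
  148 163]
 [202 197 190 176 160 150 147 137 117  93  89 106 125 129 132 130 131 147
  170 202]
 [202 202 198 187 175 162 151 138 116  99 101 111 121 118 119 119 131 168
  210 229]
 [201 202 200 196 186 170 157 140 124 111 119 121 116 114 117 128 155 207
  234 239]
 [200 201 201 201 194 173 151 136 125 134 145 142 127 125 131 148 181 218
  237 241]
 [199 198 201 200 193 174 149 131 130 144 166 165 151 151 158 163 183 207
  230 240]
 [186 187 188 187 178 158 137 128 131 166 198 188 175 169 171 170 175 189
  209 223]
 [156 158 160 156 150 136 123 121 135 187 224 212 186 173 174 173 171 168
  171 173]
 [133 140 143 134 131 128 126 124 135 176 214 204 184 172 171 162 155 146
  137 132]
 [131 148 152 143 143 150 147 135 132 150 175 180 174 164 158 144 135 126
  112 104]
 [129 148 159 163 175 174 168 146 133 141 155 162 160 149 137 121 115 101
   93  83]
 [143 162 174 187 194 196 185 162 148 154 162 158 147 137 123 105  91  81
   69  60]
 [170 185 195 203 204 202 192 180 176 182 180 173 159 139 116  89  71  62
   53  51]
 [190 196 204 204 207 206 198 190 190 191 196 191 180 160 127  90  61  51
   44  42]
 [187 196 199 202 204 202 196 187 185 191 198 198 195 178 147 107  68  43
   41  42]
 [170 177 184 189 197 199 198 188 181 189 195 194 188 176 152 115  74  52
   41  43]
 [147 154 161 169 183 193 201 196 192 188 184 180 171 162 142 109  76  50
   39  40]
 [131 131 140 152 165 178 185 192 190 180 171 162 156 142 128 109  81  52
   44  41]
 [113 114 120 130 145 156 171 173 170 165 156 145 133 125 112 102  82  60
   49  44]
 [ 99  98 105 113 123 135 148 151 155 145 136 128 122 107 103  90  81  60
   46  42]
 [ 80  83  88  98 106 118 127 134 135 129 120 114 108 100  91  83  68  53
   42  43]
 [ 54  62  71  83  92 101 109 116 118 113 108 104  96  84  74  64  57  47
   44  40]]
```

View pics/s2z.png

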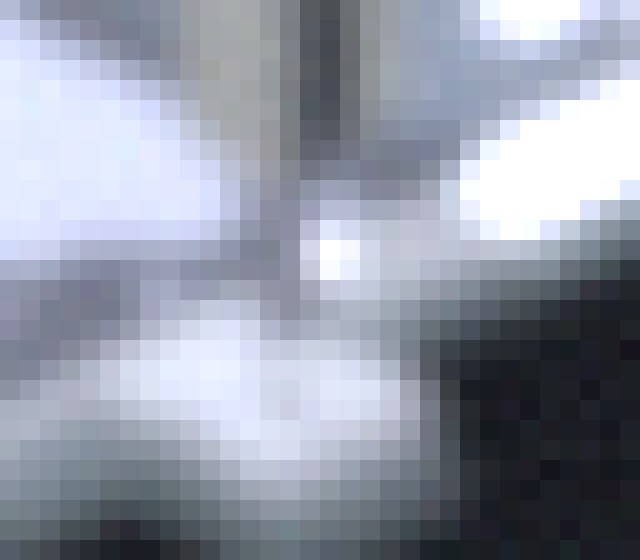

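Call:
arm_command(travel=[[0,1.5,4],[0,1.5,8],[0,1.5,11],[0,1.5,13]], rot=[[0,0,0],[0,0,0],[0,0,0],[0,0,0]], jaw=[1,1,1,1])

```text
time_s: 5.4
tcp_pos: [0.5481, -0.1352, 0.0884]
orientation: [-2.142, -2.298, 0.0]
force: [0.3, 0.6, -0.7]
finger_gap: 0.0154
```

```bash
python3 plan.py .5476 -.1343 .083 4
```

```text
t 5.4 tcp [ 548.1 -135.2   88.4] jaw a 4.02 tz [-2.e-04  1.e-04 -1.e+00] F [ 0.3  0.6 -0.7] M [-0.06  0.06  0.04] gap 15.4
travel [0.9, -0.5, 5.4] rot [-0.0002, -0.0001, 0.0003] |t| 6.0 deg 0.0
```

Call:
arm_command(travel=[[0.5,0,2],[0.8,-0.3,4],[0.8,-0.3,6]], rot=[[0,0,0],[0,0,0],[0,0,0]], jaw=[1,1,1])

```text
time_s: 5.7
tcp_pos: [0.548, -0.1353, 0.0832]
orientation: [2.141, 2.297, -0.001]
force: [-2.4, -3.0, 2.6]
finger_gap: 0.0154
```

```bash
python3 plan.py .5476 -.1343 .075 4
```

```text
t 5.7 tcp [ 548.  -135.3   83.2] jaw a 4.03 tz [ 4.0e-04 -1.6e-03 -1.0e+00] F [-2.4 -3.   2.6] M [-0.77  0.57  0.03] gap 15.4
travel [1.1, -0.3, 8.2] rot [0.0003, 0.0017, 0.0005] |t| 8.0 deg 0.1
```

Tip has entered the hole and the wall pushes towards -x,-y; shift that way and continue.

Call:
arm_command(travel=[[-1,-0.8,0],[-1.2,-1,1],[-1.2,-1,2]], rot=[[0,0,0],[0,0,0],[0,0,0]], jaw=[1,1,1])

```text
time_s: 6.0
tcp_pos: [0.5468, -0.1359, 0.0805]
orientation: [-2.142, -2.298, 0.0]
force: [-0.9, -1.9, 0.5]
finger_gap: 0.0151
```

```bash
python3 plan.py .5476 -.1343 .075 4
```

```text
t 6.0 tcp [ 546.8 -135.9   80.5] jaw a 4.0 tz [-2.e-04 -0.e+00 -1.e+00] F [-0.9 -1.9  0.5] M [-0.47  0.32  0.01] gap 15.1
travel [1.5, 0.9, 5.5] rot [-0.0002, -0.0, 0.0] |t| 6.0 deg 0.0
```

Call:
arm_command(travel=[[-1,-0.5,1],[-1,-0.5,4],[-1,-0.5,7],[-1,-0.5,10]], rot=[[0,0,0],[0,0,0],[0,0,0],[0,0,0]], jaw=[1,1,1,1])

```text
time_s: 6.4
tcp_pos: [0.5465, -0.1366, 0.0702]
orientation: [-2.142, -2.298, -0.0]
force: [-0.2, 0.9, -0.3]
finger_gap: 0.0153
```

```bash
python3 plan.py .5476 -.1343 .0497 4
```

```text
t 6.4 tcp [ 546.5 -136.6   70.2] jaw a 4.01 tz [-1.e-04  4.e-04 -1.e+00] F [-0.2  0.9 -0.3] M [-0.04  0.05 -0.01] gap 15.3
travel [2.2, 1.3, 20.5] rot [-0.0001, -0.0004, 0.0002] |t| 21.0 deg 0.0
```

Call:
arm_command(travel=[[0,0,4],[0,0,8],[0,0,12],[0,0,15],[0,0,17]], rot=[[0,0,0],[0,0,0],[0,0,0],[0,0,0],[0,0,0]], jaw=[1,1,1,1,1])

```text
time_s: 6.9
tcp_pos: [0.5464, -0.1367, 0.0532]
orientation: [-2.142, -2.297, 0.0]
force: [-0.6, -0.2, -0.7]
finger_gap: 0.0156
```

```bash
python3 plan.py .5476 -.1343 .0526 4
```

```text
t 6.9 tcp [ 546.4 -136.7   53.2] jaw a 4.01 tz [-4.e-04  2.e-04 -1.e+00] F [-0.6 -0.2 -0.7] M [-0.05  0.   -0.04] gap 15.6
travel [2.4, 1.4, 0.6] rot [-0.0004, -0.0002, 0.0002] |t| 3.0 deg 0.0
```

Call:
arm_command(travel=[[0,0,0.8],[0,0,0.8],[0,0,0.8],[0,0,0.8],[0,0,0.8],[0,0,0.8],[0,0,-10],[0,0,-40],[0,0,-75],[0,0,-75]], rot=[[0,0,0],[0,0,0],[0,0,0],[0,0,0],[0,0,0],[0,0,0],[0,0,0],[0,0,0],[0,0,0],[0,0,0]], jaw=[1,0.6,0.4,0.2,0.2,0.2,0.1,0,0,0])

```text
time_s: 7.9
tcp_pos: [0.5497, -0.1382, 0.1344]
orientation: [2.136, 2.291, 0.005]
force: [-0.5, 0.4, 0.7]
finger_gap: 0.0826
```

```bash
python3 plan.py .481 -.313 .13 14.75; python3 - <<'E'
from h import *
I,D=get_image('scene'); cv2.imwrite('pics/s3.png',cv2.resize(I[130:250,265:365],None,fx=5,fy=5,interpolation=cv2.INTER_CUBIC)); np.savez('s3.npz',I=I,D=D)
for X in([.5465,-.1367,.086],[.5465,-.1367,.044]): print((proj('scene',X)-[265,130])*5+2.5)
E
```

```text
t 7.9 tcp [ 549.7 -138.2  134.4] jaw a 4.02 tz [ 0.0089 -0.0042 -1.    ] F [-0.5  0.4  0.7] M [-0.07  0.05 -0.06] gap 82.6
travel [-169.5, -80.8, 4.5] rot [0.0081, 0.0056, -0.1873] |t| 188.0 deg 10.7
[251.86028464 328.26002116]
[251.95830642 372.73199101]
```

View pics/s3.png

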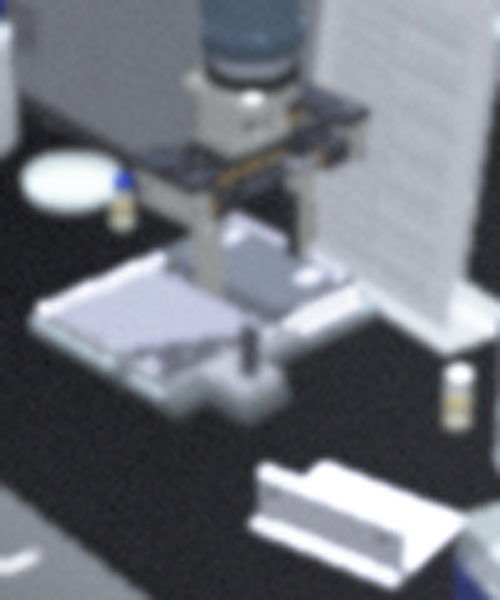

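Pin stands in the ear with its collar seated: grip top at crop (250,328), collar at (248,370), matching the home projection. Now the strip.

Call:
arm_command(travel=[[-35,-17,0],[-75,-36,0],[-118,-56,0],[-152,-73,0],[-169.5,-81,0],[-169.5,-81,0],[-169.5,-81,0]], rot=[[0,0,-0.05],[0,0,-0.1],[0,0,-0.15],[0,0,-0.187],[0,0,-0.187],[0,0,-0.187],[0,0,-0.187]], jaw=[0,0,0,0,0,0,0])

```text
time_s: 8.65
tcp_pos: [0.477, -0.311, 0.1278]
orientation: [-1.919, -2.485, -0.001]
force: [-0.0, 0.9, -1.0]
finger_gap: 0.0931
```

```bash
python3 plan.py .481 -.313 .008 14.75; python3 - <<'E'
from h import *
I,D=get_image('scene'); cv2.imwrite('pics/s4.png',cv2.resize(I[150:270,285:385],None,fx=5,fy=5,interpolation=cv2.INTER_CUBIC))
I,D=get_image('top'); cv2.imwrite('pics/t4.png',cv2.resize(I[150:260,255:415],None,fx=5,fy=5,interpolation=cv2.INTER_CUBIC)); np.savez('t4.npz',I=I)
for X in([.481,-.313,.046],manip.get_obs()['tcp_pos']): print((proj('scene',X)-[285,150])*5+2.5)
E
```

```text
t 8.65 tcp [ 477.  -311.   127.8] jaw a 14.65 tz [-0.0011  0.0017 -1.    ] F [-0.   0.9 -1. ] M [-0.1  -0.01 -0.01] gap 93.1
travel [-3.1, 3.4, 119.8] rot [-0.0006, -0.0019, -0.0018] |t| 120.0 deg 0.2
[233.91668283 395.11391559]
[229.63337399 302.33053691]
```

View pics/s4.png

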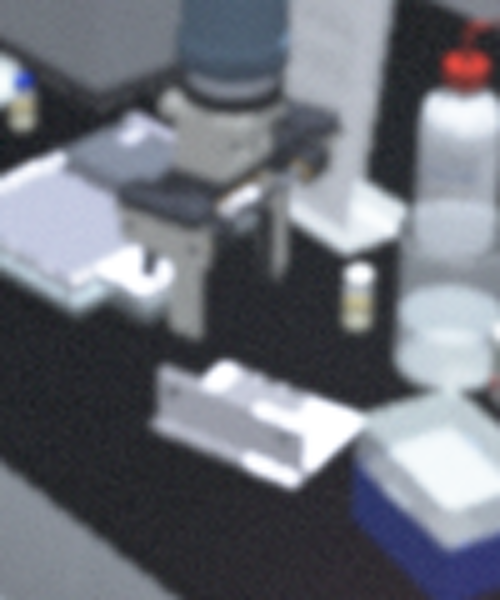

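View pics/t4.png

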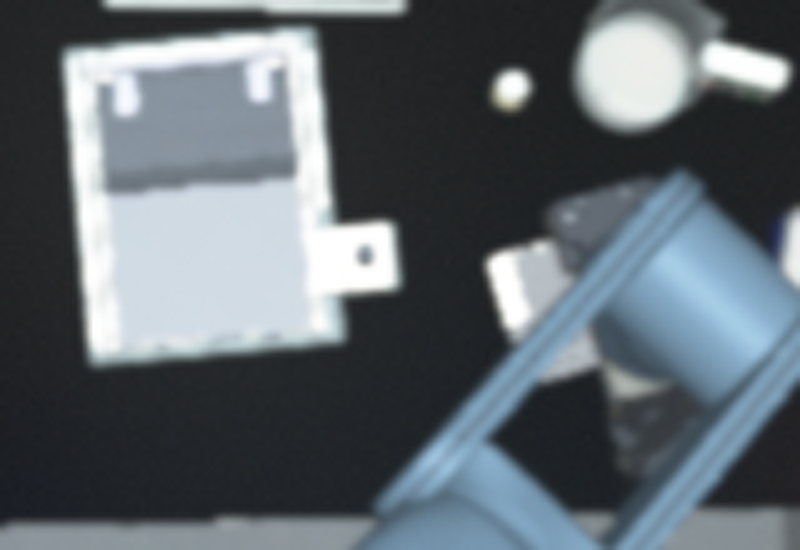

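Call:
arm_command(travel=[[-3,3.4,40],[-3,3.4,80],[-3,3.4,105],[-3,3.4,115],[-3,3.4,118],[-3,3.4,118]], rot=[[0,0,0],[0,0,0],[0,0,0],[0,0,0],[0,0,0],[0,0,0]], jaw=[0,0,0,0,0,0], squeeze=45)

```text
time_s: 9.35
tcp_pos: [0.4823, -0.3134, 0.0113]
orientation: [1.917, 2.488, -0.0]
force: [0.1, -0.6, -0.4]
finger_gap: 0.0931
```

```bash
python3 plan.py .481 -.313 .008 14.75
```

```text
t 9.35 tcp [ 482.3 -313.4   11.3] jaw a 14.78 tz [ 6.e-04 -6.e-04 -1.e+00] F [ 0.1 -0.6 -0.4] M [-0.06  0.06 -0.  ] gap 93.1
travel [0.8, -1.2, 3.3] rot [0.0005, 0.0008, 0.0005] |t| 4.0 deg 0.1
```

Call:
arm_command(travel=[[0,-1,2.5],[0,-1,2.5],[0,-1,2.5],[0,-1,2.5],[0,-1,2.5],[0,-1,2.5],[0,-1,2.5],[0,-1,2.5],[0,-1,2.5],[0,-1,2.5],[0,-1,2.5],[0,-1,2.5]], rot=[[0,0,0],[0,0,0],[0,0,0],[0,0,0],[0,0,0],[0,0,0],[0,0,0],[0,0,0],[0,0,0],[0,0,0],[0,0,0],[0,0,0]], jaw=[0.5,1,1,1,1,1,1,1,1,1,1,1])

```text
time_s: 10.55
tcp_pos: [0.4806, -0.3138, 0.0081]
orientation: [-1.918, -2.488, 0.0]
force: [0.0, 1.0, -0.4]
finger_gap: 0.0092
```

```bash
python3 plan.py .481 -.313 .008 14.75
```

```text
t 10.55 tcp [ 480.6 -313.8    8.1] jaw a 14.73 tz [-2.e-04  1.e-04 -1.e+00] F [ 0.   1.  -0.4] M [-0.09  0.01 -0.03] gap 9.2
travel [0.7, 0.6, 0.1] rot [-0.0002, -0.0001, -0.0004] |t| 1.0 deg 0.0
```

Call:
arm_command(travel=[[0,0,-8],[0,0,-30],[0,0,-60],[0,0,-95],[0,0,-118],[0,0,-122],[0,0,-122]], rot=[[0,0,0],[0,0,0],[0,0,0],[0,0,0],[0,0,0],[0,0,0],[0,0,0]], jaw=[1,1,1,1,1,1,1])

```text
time_s: 11.25
tcp_pos: [0.4808, -0.314, 0.1307]
orientation: [1.918, 2.487, -0.0]
force: [-0.5, 0.9, -1.8]
finger_gap: 0.0097
```

```bash
python3 plan.py .486 -.0225 .13 4
```

```text
t 11.25 tcp [ 480.8 -314.   130.7] jaw a 14.73 tz [ 0.0011 -0.001  -1.    ] F [-0.5  0.9 -1.8] M [-0.03  0.03 -0.02] gap 9.7
travel [280.6, 79.1, 0.4] rot [0.0009, 0.0012, 0.1872] |t| 292.0 deg 10.7
```

Call:
arm_command(travel=[[20,6,0],[52,15,0],[88,25,0],[124,35,0],[160,45,0],[196,55,0],[230,65,0],[258,73,0],[275,77.5,0],[280.6,79,0],[280.6,79,0],[280.6,79,0]], rot=[[0,0,0.01],[0,0,0.03],[0,0,0.05],[0,0,0.08],[0,0,0.1],[0,0,0.13],[0,0,0.15],[0,0,0.17],[0,0,0.187],[0,0,0.187],[0,0,0.187],[0,0,0.187]], jaw=[1,1,1,1,1,1,1,1,1,1,1,1])

```text
time_s: 12.45
tcp_pos: [0.4855, -0.023, 0.1295]
orientation: [-2.142, -2.297, 0.001]
force: [0.1, -0.4, -1.5]
finger_gap: 0.0099
```

```bash
python3 plan.py .486 -.0225 .060 4; python3 - <<'E'
from h import *
I,D=get_image('scene'); cv2.imwrite('pics/s5.png',cv2.resize(I[130:250,255:355],None,fx=5,fy=5,interpolation=cv2.INTER_CUBIC))
I,D=get_image('top'); cv2.imwrite('pics/t5.png',cv2.resize(I[150:260,255:415],None,fx=5,fy=5,interpolation=cv2.INTER_CUBIC)); np.savez('t5.npz',I=I,D=D)
E
```

```text
t 12.45 tcp [485.5 -23.  129.5] jaw a 4.02 tz [-1.2e-03 -1.0e-04 -1.0e+00] F [ 0.1 -0.4 -1.5] M [-0.08  0.1   0.01] gap 9.9
travel [0.5, 0.6, 69.5] rot [-0.0012, 0.0, 0.0003] |t| 69.0 deg 0.1
```

View pics/s5.png

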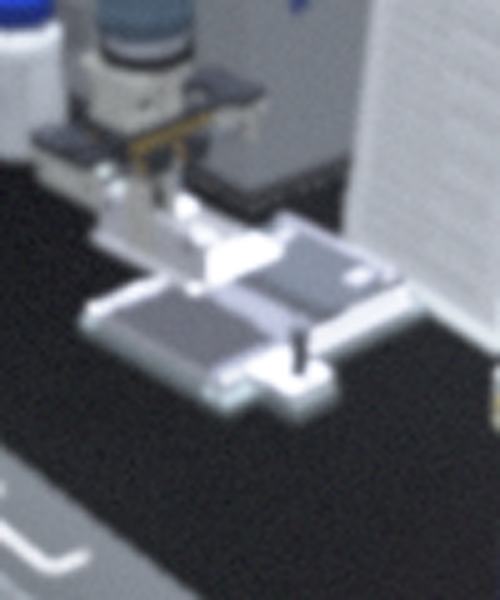

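View pics/t5.png

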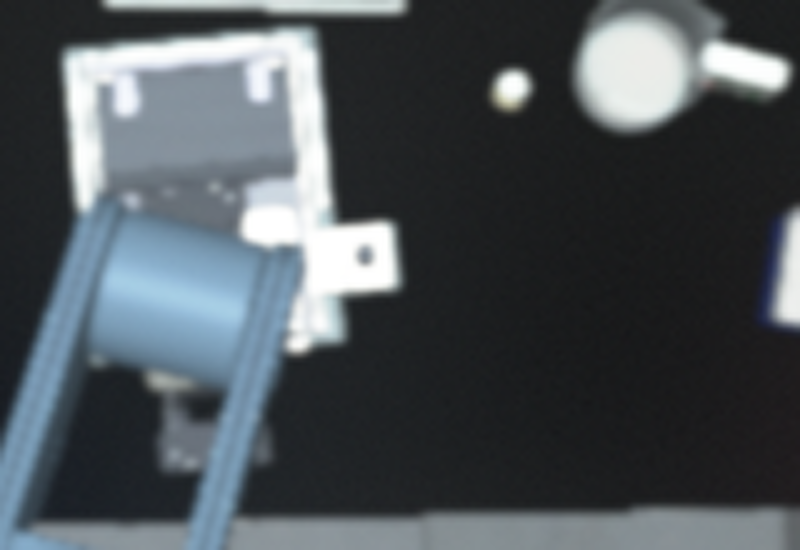

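```bash
python3 - <<'E'
from h import *
print(proj('top',[.5748,-.0819,.1254]))
I=np.load('t5.npz')['I']; g=cv2.cvtColor(I,cv2.COLOR_BGR2GRAY)
print(g[184:202,302:322])
cv2.imwrite('pics/t5z.png',cv2.resize(I[180:215,290:330],None,fx=16,fy=16,interpolation=cv2.INTER_NEAREST))
E
```

```text
[313.13196723 191.66157674]
[[113 114 114 115 116 118 119 119 119 119 120 139 197 241 247 248 251 242
  178  91]
 [105 107 111 116 124 134 144 147 148 149 151 170 220 245 246 243 248 240
  181  96]
 [104 113 131 145 157 173 185 190 192 193 194 205 231 247 246 241 246 240
  185 100]
 [111 129 161 183 194 202 208 211 211 211 212 216 231 245 244 241 246 241
  191 107]
 [120 136 173 200 211 212 214 214 214 214 215 216 226 238 240 239 247 245
  206 120]
 [126 134 172 202 213 214 214 214 214 214 213 215 222 232 237 240 248 248
  222 135]
 [120 132 170 203 216 218 220 220 219 217 216 215 221 231 239 242 248 248
  225 144]
 [114 136 182 220 233 238 240 243 243 240 235 227 224 236 245 244 242 237
  207 137]
 [117 154 219 245 252 253 254 254 254 254 253 246 233 242 250 247 233 218
  189 137]
 [122 179 241 254 255 255 255 255 255 255 255 252 240 243 251 247 229 210
  188 146]
 [126 195 248 255 255 255 255 255 255 255 255 253 244 242 249 246 229 214
  199 163]
 [133 202 249 255 255 255 255 255 255 255 255 254 248 243 249 247 237 230
  229 220]
 [137 199 247 254 255 255 255 255 255 255 255 254 249 245 251 253 251 251
  252 252]
 [128 171 224 246 252 254 254 254 253 253 253 251 244 242 252 254 254 255
  255 255]
 [122 136 163 189 209 227 237 236 223 213 218 219 214 227 249 254 255 255
  255 255]
 [128 128 129 132 138 155 175 176 154 136 134 144 157 192 239 253 255 255
  255 255]
 [136 135 131 129 126 124 129 134 129 116 113 120 136 175 232 253 255 255
  255 255]
 [142 141 139 137 131 120 119 125 126 118 117 127 139 171 227 252 255 255
  255 255]]
```

View pics/t5z.png

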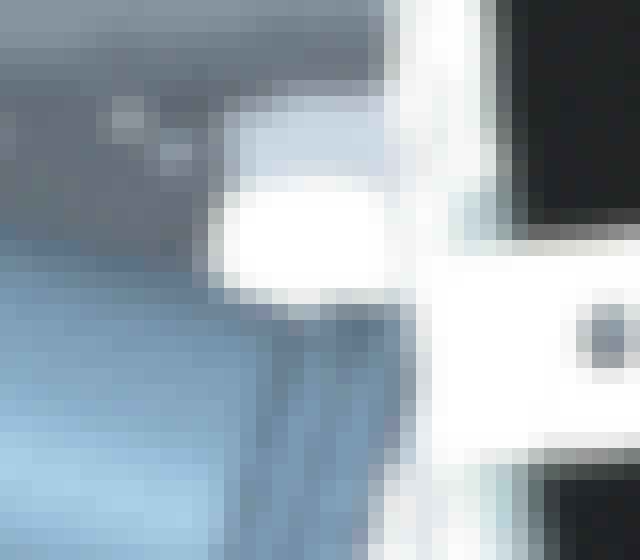

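Call:
arm_command(travel=[[0.5,0.5,25],[0.5,0.5,50],[0.5,0.5,65],[0.5,0.5,73],[0.5,0.5,76],[0.5,0.5,76],[0.5,0.5,76]], rot=[[0,0,0],[0,0,0],[0,0,0],[0,0,0],[0,0,0],[0,0,0],[0,0,0]], jaw=[1,1,1,1,1,1,1])

```text
time_s: 13.25
tcp_pos: [0.4869, -0.0222, 0.0549]
orientation: [2.142, 2.297, 0.001]
force: [0.4, -0.0, -1.7]
finger_gap: 0.0097
```

```bash
python3 plan.py .5509 -.0180 .0515 4
```

```text
t 13.25 tcp [486.9 -22.2  54.9] jaw a 4.0 tz [ 1.5e-03 -4.0e-04 -1.0e+00] F [ 0.4 -0.  -1.7] M [-0.03  0.14  0.04] gap 9.7
travel [-0.3, 64.1, 3.5] rot [0.0014, 0.0005, -0.0] |t| 64.0 deg 0.1
```

Call:
arm_command(travel=[[0,0,2],[0,0,3],[0,0,3.5]], rot=[[0,0,0],[0,0,0],[0,0,0]], jaw=[1,1,1])

```text
time_s: 13.55
tcp_pos: [0.4863, -0.0218, 0.0508]
orientation: [2.142, 2.298, 0.0]
force: [0.4, -0.2, -1.8]
finger_gap: 0.0095
```

```bash
python3 plan.py .5509 -.0180 .0510 4; python3 - <<'E'
from h import *
I,D=get_image('scene'); cv2.imwrite('pics/s6.png',cv2.resize(I[150:220,255:335],None,fx=8,fy=8,interpolation=cv2.INTER_CUBIC))
E
```

```text
t 13.55 tcp [486.3 -21.8  50.8] jaw a 4.02 tz [ 4.e-04 -1.e-04 -1.e+00] F [ 0.4 -0.2 -1.8] M [-0.07  0.02  0.  ] gap 9.5
travel [-0.7, 64.7, -0.1] rot [0.0004, 0.0001, 0.0003] |t| 65.0 deg 0.0
```

View pics/s6.png

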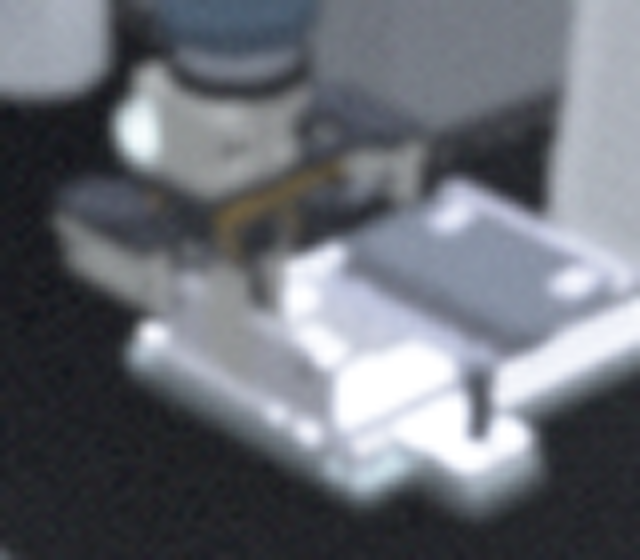

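Call:
arm_command(travel=[[0,6,0],[0,14,0],[0,22,0],[0,30,0],[0,38,0],[0,45,0],[0,50,0],[0,52,0],[0,52,0]], rot=[[0,0,0],[0,0,0],[0,0,0],[0,0,0],[0,0,0],[0,0,0],[0,0,0],[0,0,0],[0,0,0]], jaw=[1,1,1,1,1,1,1,1,1])

```text
time_s: 14.5
tcp_pos: [0.5382, -0.0182, 0.0505]
orientation: [-2.142, -2.298, 0.0]
force: [-0.9, 0.3, -1.8]
finger_gap: 0.0096
```

```bash
python3 plan.py .5509 -.0180 .0510 4; python3 - <<'E'
from h import *
I,D=get_image('scene'); cv2.imwrite('pics/s7.png',cv2.resize(I[150:220,255:335],None,fx=8,fy=8,interpolation=cv2.INTER_CUBIC))
I,D=get_image('top'); cv2.imwrite('pics/t7.png',cv2.resize(I[150:230,255:345],None,fx=7,fy=7,interpolation=cv2.INTER_CUBIC)); np.savez('t7.npz',I=I,D=D)
E
```

```text
t 14.5 tcp [538.2 -18.2  50.5] jaw a 4.02 tz [-3.e-04  0.e+00 -1.e+00] F [-0.9  0.3 -1.8] M [-0.11  0.04  0.01] gap 9.6
travel [-0.7, 12.7, -0.5] rot [-0.0003, -0.0, 0.0003] |t| 13.0 deg 0.0
```

View pics/s7.png

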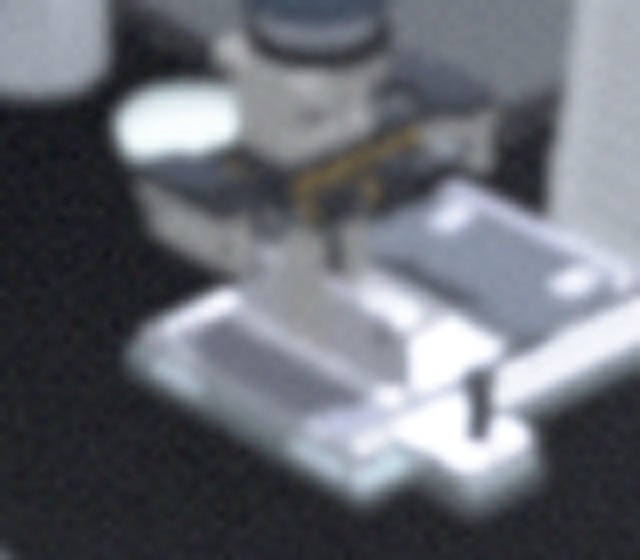

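View pics/t7.png

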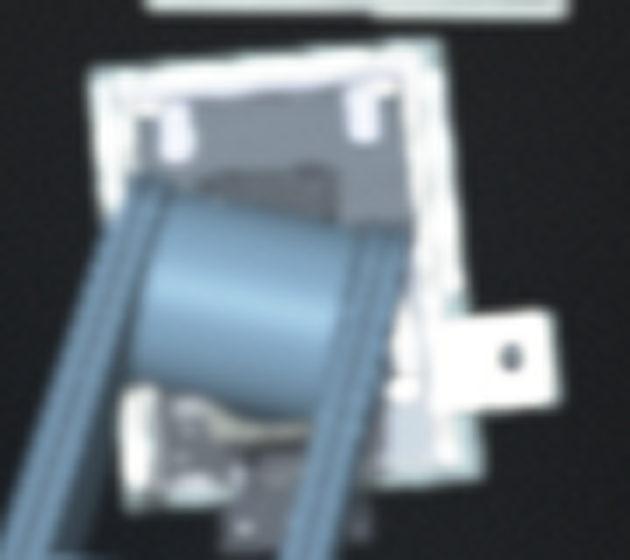

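Call:
arm_command(travel=[[0,3,0.3],[0,6,0.6],[0,8,0.6],[0,9,0.6]], rot=[[0,0,0],[0,0,0],[0,0,0],[0,0,0]], jaw=[1,1,1,1])

```text
time_s: 15.0
tcp_pos: [0.5474, -0.0176, 0.0501]
orientation: [2.142, 2.298, 0.0]
force: [-0.8, -0.3, -1.3]
finger_gap: 0.0099
```

```bash
python3 plan.py .5509 -.0180 .0500 4
```

```text
t 15.0 tcp [547.4 -17.6  50.1] jaw a 4.01 tz [ 2.e-04 -1.e-04 -1.e+00] F [-0.8 -0.3 -1.3] M [-0.03  0.06  0.02] gap 9.9
travel [-0.6, 3.5, 0.1] rot [0.0002, 0.0001, 0.0002] |t| 4.0 deg 0.0
```

Call:
arm_command(travel=[[0,1,0],[0,2,0],[0,3,0],[0,3.5,0]], rot=[[0,0,0],[0,0,0],[0,0,0],[0,0,0]], jaw=[1,1,1,1])

```text
time_s: 15.4
tcp_pos: [0.5506, -0.0173, 0.0501]
orientation: [2.142, 2.298, -0.0]
force: [0.2, 0.1, -1.7]
finger_gap: 0.0099
```

```bash
python3 plan.py .5509 -.0180 .0500 4
```

```text
t 15.4 tcp [550.6 -17.3  50.1] jaw a 4.01 tz [ 0. -0. -1.] F [ 0.2  0.1 -1.7] M [-0.06  0.07  0.06] gap 9.9
travel [-0.7, 0.2, 0.1] rot [0.0, 0.0, 0.0002] |t| 1.0 deg 0.0
```

Call:
arm_command(travel=[[0,1,0],[0,2,0],[0,2,0]], rot=[[0,0,0],[0,0,0],[0,0,0]], jaw=[1,1,1])

```text
time_s: 15.7
tcp_pos: [0.5525, -0.0172, 0.05]
orientation: [-2.142, -2.298, 0.0]
force: [-0.1, -0.5, -1.2]
finger_gap: 0.0099
```

```bash
python3 plan.py .5509 -.0180 .0500 4
```

```text
t 15.7 tcp [552.5 -17.2  50. ] jaw a 4.01 tz [-3.e-04 -0.e+00 -1.e+00] F [-0.1 -0.5 -1.2] M [-0.08  0.16 -0.01] gap 9.9
travel [-0.7, -1.6, -0.0] rot [-0.0003, -0.0, 0.0002] |t| 2.0 deg 0.0
```

Call:
arm_command(travel=[[0,1,0],[0,2,0],[0,2,0]], rot=[[0,0,0],[0,0,0],[0,0,0]], jaw=[1,1,1])

```text
time_s: 16.0
tcp_pos: [0.5542, -0.0171, 0.05]
orientation: [-2.142, -2.297, 0.001]
force: [-2.2, -0.8, 0.3]
finger_gap: 0.0096
```

```bash
python3 plan.py .5509 -.0180 .0500 4
```

```text
t 16.0 tcp [554.2 -17.1  50. ] jaw a 4.01 tz [-8.e-04  0.e+00 -1.e+00] F [-2.2 -0.8  0.3] M [-0.15  0.47 -0.01] gap 9.6
travel [-0.7, -3.4, -0.0] rot [-0.0008, -0.0001, 0.0002] |t| 3.0 deg 0.0
```

Call:
arm_command(travel=[[0,0,0.5],[0,0,1],[0,0,1]], rot=[[0,0,0],[0,0,0],[0,0,0]], jaw=[1,1,1])

```text
time_s: 16.3
tcp_pos: [0.5547, -0.0171, 0.0496]
orientation: [2.142, 2.298, 0.0]
force: [-3.5, -1.0, 5.1]
finger_gap: 0.0099
```

```bash
python3 plan.py .5509 -.0180 .0500 4
```

```text
t 16.3 tcp [554.7 -17.1  49.6] jaw a 4.01 tz [ 6.e-04 -1.e-04 -1.e+00] F [-3.5 -1.   5.1] M [-0.03  0.68  0.  ] gap 9.9
travel [-0.7, -3.9, -0.4] rot [0.0006, 0.0002, 0.0003] |t| 4.0 deg 0.0
```

Call:
arm_command(travel=[[0,0,0.4],[0,0,0.7],[0,0,0.7],[0,0,0.7]], rot=[[0,0,0],[0,0,0],[0,0,0],[0,0,0]], jaw=[1,1,1,1])

```text
time_s: 16.7
tcp_pos: [0.5548, -0.0171, 0.0494]
orientation: [2.142, 2.297, 0.001]
force: [-4.3, -0.8, 8.6]
finger_gap: 0.0096
```

```bash
python3 plan.py .5509 -.0180 .0500 4; python3 - <<'E'
from h import *
I,D=get_image('scene'); cv2.imwrite('pics/s8.png',cv2.resize(I[150:220,255:335],None,fx=8,fy=8,interpolation=cv2.INTER_CUBIC))
I,D=get_image('top'); cv2.imwrite('pics/t8.png',cv2.resize(I[150:230,255:345],None,fx=7,fy=7,interpolation=cv2.INTER_CUBIC)); np.savez('t8.npz',I=I,D=D)
g=cv2.cvtColor(I,cv2.COLOR_BGR2GRAY).astype(float)
w=np.clip(225-g[196:206,322:333],0,None); vv,uu=np.mgrid[196:206,322:333]; u,v=(w*uu).sum()/w.sum(),(w*vv).sum()/w.sum(); print('pin',u,v,ray_plane('top',u,v,.075)*1e3)
E
python3 plan.py .5509 -.0180 .0500 4
```

```text
t 16.7 tcp [554.8 -17.1  49.4] jaw a 4.02 tz [ 1.e-03 -2.e-04 -1.e+00] F [-4.3 -0.8  8.6] M [0.02 0.86 0.05] gap 9.6
travel [-0.7, -4.0, -0.6] rot [0.001, 0.0003, 0.0003] |t| 4.0 deg 0.1
pin 327.64873949579834 200.43025210084033 [ 546.682557   -133.90216227   75.        ]
t 16.8 tcp [554.8 -17.1  49.4] jaw a 4.01 tz [ 1.e-03 -2.e-04 -1.e+00] F [-3.9 -0.5  8.4] M [-0.    0.84  0.1 ] gap 9.5
travel [-0.7, -4.0, -0.6] rot [0.001, 0.0003, 0.0002] |t| 4.0 deg 0.1
```

View pics/s8.png

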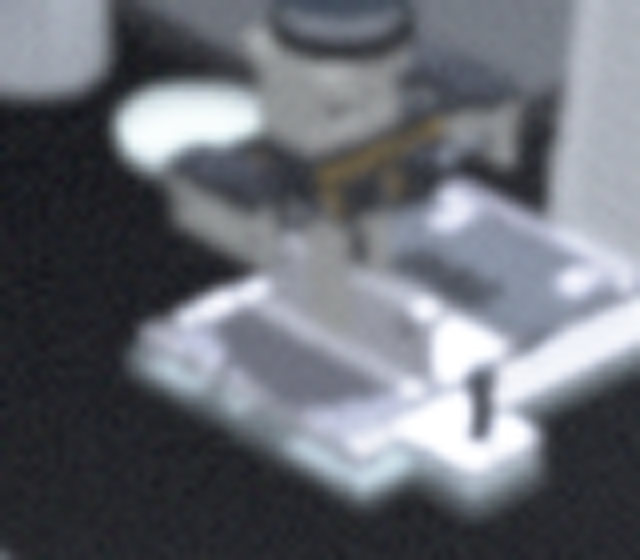

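View pics/t8.png

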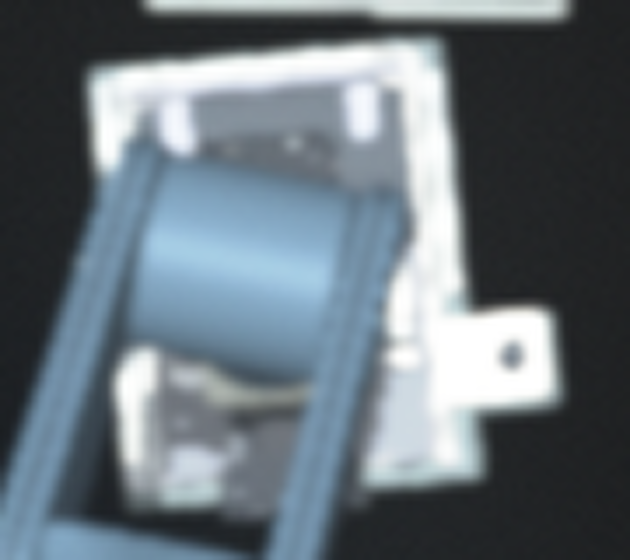

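Pressing reads well, but the bed has pin clearance and a spring. I'll confirm it's the ledge by unloading and probing forward.

Call:
arm_command(travel=[[0,0,-1],[0,0,-1.9],[0,0,-1.9]], rot=[[0,0,0],[0,0,0],[0,0,0]], jaw=[1,1,1])

```text
time_s: 17.1
tcp_pos: [0.5544, -0.017, 0.05]
orientation: [-2.142, -2.298, 0.0]
force: [-2.0, -0.3, -0.5]
finger_gap: 0.0096
```

```bash
python3 plan.py .5509 -.0180 .0500 4
```

```text
t 17.1 tcp [554.4 -17.   50. ] jaw a 4.01 tz [-3.e-04  1.e-04 -1.e+00] F [-2.  -0.3 -0.5] M [-0.14  0.36  0.02] gap 9.6
travel [-0.8, -3.6, 0.0] rot [-0.0003, -0.0001, 0.0002] |t| 4.0 deg 0.0
```

Call:
arm_command(travel=[[0,1,0],[0,1.5,0],[0,1.5,0]], rot=[[0,0,0],[0,0,0],[0,0,0]], jaw=[1,1,1])

```text
time_s: 17.4
tcp_pos: [0.555, -0.0169, 0.05]
orientation: [-2.141, -2.297, 0.002]
force: [-4.9, -0.7, 1.7]
finger_gap: 0.01
```

```bash
python3 plan.py .5509 -.0180 .0500 4
```

```text
t 17.4 tcp [555.  -16.9  50. ] jaw a 4.02 tz [-2.3e-03  1.0e-04 -1.0e+00] F [-4.9 -0.7  1.7] M [-0.23  0.83 -0.04] gap 10.0
travel [-0.8, -4.2, 0.0] rot [-0.0022, -0.0002, 0.0003] |t| 4.0 deg 0.1
```

Forward force now climbs at constant height (0.6 mm moved for 1.5 mm commanded), so it's the ledge. Ease back slightly and press again.

Call:
arm_command(travel=[[0,-1,0],[0,-1,1],[0,-1,1.7],[0,-1,1.7],[0,-1,1.7]], rot=[[0,0,0],[0,0,0],[0,0,0],[0,0,0],[0,0,0]], jaw=[1,1,1,1,1])

```text
time_s: 17.9
tcp_pos: [0.555, -0.0169, 0.0494]
orientation: [2.142, 2.298, 0.0]
force: [-6.0, 0.4, 8.3]
finger_gap: 0.0096
```

```bash
python3 plan.py .5509 -.0180 .0500 4
```

```text
t 17.9 tcp [555.  -16.9  49.4] jaw a 4.02 tz [ 3.e-04 -0.e+00 -1.e+00] F [-6.   0.4  8.3] M [-0.02  1.02  0.05] gap 9.6
travel [-0.8, -4.2, -0.6] rot [0.0003, 0.0, 0.0003] |t| 4.0 deg 0.0
```

Call:
arm_command(travel=[[0,0,0],[0,0,0],[0,0,0],[0,0,0]], rot=[[0,0,0],[0,0,0],[0,0,0],[0,0,0]], jaw=[1,1,1,1])

```text
time_s: 18.3
tcp_pos: [0.555, -0.0169, 0.0494]
orientation: [2.142, 2.298, 0.0]
force: [-5.7, 0.4, 8.7]
finger_gap: 0.0096
```

```bash
python3 - <<'E'
from h import *
I,D=get_image('top'); I2,D2=get_image('scene')
cv2.imwrite('pics/s9.png',cv2.resize(I2[150:220,255:345],None,fx=8,fy=8,interpolation=cv2.INTER_CUBIC))
for n,a,b in(('top',np.load('top0.npz')['D'],D),('scene',np.load('scene0.npz')['D'],D2)):
    A,B=cloud(n,a),cloud(n,b); ex=np.array([.9976,.0698]);ey=np.array([-.0698,.9976]); s=np.array([.6385,-.012])
    for lo,hi in((-.03,-.015),(-.015,0),(0,.02),(.02,.045)):
        X=(A[...,:2]-s)@ex;Y=(A[...,:2]-s)@ey
        m=(X>lo)&(X<hi)&(abs(Y)<.065)&(abs(a-b)<.02)
        print(n,lo,m.sum(),(np.median(A[m][:,2])*1e3).round(1),(np.median(B[m][:,2])*1e3).round(1)) if m.sum()>8 else print(n,lo,m.sum())
g=cv2.cvtColor(I,cv2.COLOR_BGR2GRAY).astype(float)
w=np.clip(225-g[196:206,322:333],0,None); vv,uu=np.mgrid[196:206,322:333]; print('pin',(w*uu).sum()/w.sum(),(w*vv).sum()/w.sum())
a=np.load('top0.npz')['I'].astype(int); d=abs(a-I.astype(int)).max(2)
for n,(u,v) in dict(vial2=(238,171),petri=(216,172),reagent=(165,170),beaker=(384,162),vial=(357,167)).items(): print(n,d[v-10:v+10,u-10:u+10].max())
E
python3 plan.py .5509 -.0180 .0500 4
```

```text
top -0.03 0
top -0.015 2
top 0 47 53.8 52.7
top 0.02 147 53.0 53.9
scene -0.03 48 52.1 49.8
scene -0.015 40 52.3 52.3
scene 0 70 52.2 52.3
scene 0.02 87 53.3 52.7
pin 327.6625577812018 200.41294298921417
vial2 5
petri 5
reagent 6
beaker 7
vial 15
t 18.4 tcp [555.  -16.9  49.4] jaw a 4.02 tz [ 3.e-04 -0.e+00 -1.e+00] F [-5.6 -0.4  8.4] M [0.04 1.04 0.04] gap 9.6
travel [-0.8, -4.2, -0.6] rot [0.0002, 0.0, 0.0003] |t| 4.0 deg 0.0
```

View pics/s9.png

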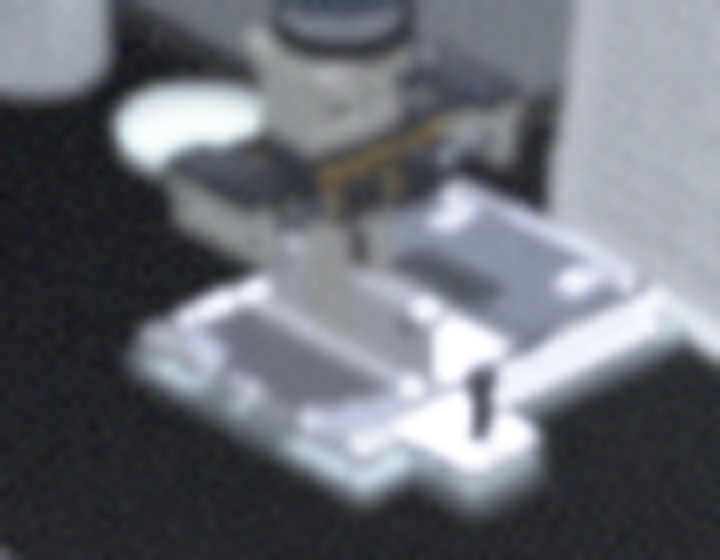

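The shield is down: its top sits at about 53 mm, as before. The pin is upright in the ear at crop (482,400), the bystanders haven't moved, and the force reading is steady. Handing in.

```bash
python3 -c "
from h import *
print(manip.close_job())"
```

```text
the job is handed in; nothing more can be done
None
```

I pinned the bed, slid the strip in against the ledge and handed the job in at about 18.4 s of the 61 s. No verdict was given.

**Pin:** It went down through the ear and bracket with small corrections from the wall forces. I released it with the tip about 35 mm below the ear top. In the images it stands upright with its collar on the ear.

**Strip:** I carried it over by its rib, lowered it to within about 1 mm of the glass and slid it under the shield until it stopped against the ledge. I am still holding it there.

**Last checks:**
- **Pressing:** the wrist reads about +8.4 N upward with the strip's own weight on it, so roughly 10 N on the glass. It was steady between readings.
- **Flat and square:** tilt is under 0.001 rad and the gripper's yaw matches the scanner's 4.0°.
- **Shield:** its top is at about 53 mm, the same as at the start. One patch near the lip, beside the gripper, read about 2 mm lower than before; I take that for occlusion or depth noise.
- **Bystanders:** their image patches are unchanged.

**What disagreed:**
- **Ledge:** contact came about 3–4 mm further in than the camera estimate. I unloaded and pushed forward again; the resistance rose as it would against a solid ledge.
- **Forward push:** about 5–6 N is still pushing forward on the ledge, so the bed may have shifted back by the pin's clearance. I estimate that at under 2 mm, but did not measure it.
- **Hole position:** the pin's final place differs from the camera estimate of the hole by about 2 mm.

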